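# Pack out a specimen clamp with spacers and hold it closed

### The arm

A 7-joint arm with a two-finger parallel gripper is mounted at the origin on a cart in front of the work surface, level with it; the furniture and walls round the work are solid. World frame = base frame: x ahead of the robot, y to its left, z up, the work surface at z = 0. Lengths are in m, angles in rad, forces in N, time in s.
With the tool pointing down it reaches from about 0.425 to 0.925 m from the base axis. Payload 6.8 kg.
Tool frame: the origin (TCP) lies on the centre line of the jaws, within the pads' length; the fingertips stand 25 mm ahead of it and the grasp point (between the pads) lies 6 mm ahead of it; z points along the fingers, y is the direction in which the jaws open and shut (so a half turn about z gives the same grasp; the last joint's range is limited). The gripper opens to 85 mm and grips with 20 to 120 N. Pads are 22 mm wide; open, the fingers measure 114 mm over their backs; the gripper's body (76 mm by 85 mm) begins 54 mm behind the grasp point. The pads swing forward as they close: fully open they stand 13 mm farther back than shut.
Start: joints at [1.095, 0.477, 0.022, 1.555, -0.011, 1.109, -0.083], TCP at [0.243, -0.63, 0.235] pointing down, gripper open.
Joint ranges: [-2.96, 2.96], [-0.34, 2.1], [-1.41, 1.46], [0.24, 2.44], [-1.37, 4.51], [0.17, 1.92], [-2.96, 2.96]. Speed limits (rad/s): [2.39, 2.39, 3.14, 3.14, 3.14, 3.14, 3.14].

### API

Orientations are given as a unit quaternion [w, x, y, z].
In Python, from station import status, cams, order, models gives the robot as it stands.
- The arm moves only by the tool move_arm, never from a script. Its argument "steps" is one flat list of numbers, 7 for each row, row after row: the gripper's target within -1 to 1 (fully open at 1, half-way at 0, shut at -1), then the shift along the world's x, y, z in cm, then the turn, a rotation vector about the world's x, y, z in degrees. A call has 1 to 8 rows; each row shifts and turns the commanded pose from where the row before left it; what a row does not reach is not made up. A row lasts 1/10 s, in which the tool goes at most 50 mm and 8.59 degrees, less where a joint would pass 70% of its speed; a pose out of reach is approached as far as the arm can. A call with a gripper value outside its range is refused whole. The fingers move at their own pace and stop on an object; "newtons" is the grip in N (left out, the last holds). Time passes only in rows, so rows that do not move let the fingers close. It gives the time, the measured TCP pose, the force and the opening at its end, in the units of the state.
- status.get_obs(): the state, without advancing time (a new reading comes with each control period).
- cams.read_camera(name): name is "scene" or "top"; returns a dict with "pixels" (420x560x3 uint8, red, green, blue), "mtx" (3x3 intrinsics, pixels), "T" (4x4, takes a point from camera to world coordinates). Camera axes: x right, y down, z forward; pixel columns grow to the right and rows downward; lengths in m; the calibration is good to about 2 mm. A picture is of the moment at which its call begins. There is no depth.
- order.hand_in(): hands the job in, once; it reports no verdict.
Trained networks look in the newest picture that a camera, given by its name, has taken for a name from the list of things; names that differ only in an ending like _2 or _b are one class to them, and where a whole thing is asked for, a point or a joint stands for the part that bears it (a point fixed in the world has none). Each returns a list of dicts, best first, with "score" (0 to 1); they miss things now and then, are a little off and sometimes report something else, mostly with a low value. They report only what shows in the picture. A call takes as long as a camera call.
- models.silhouettes(camera, query): "region" (420x560 bool, what is visible of it) and "box" ([centre column, centre row, width, height] in pixels, round what is visible of it).
- models.place_of(camera, query): "position" ([row, column] in pixels: a listed point, or the origin of a listed thing).
The state is a dict: "t": time; "q": joint angles; "joint_vel": joint speeds; "joint_torque": joint torques, N m; "eef_pos": TCP position; "tool_rot": TCP orientation; "contact_force": force on the tool from outside, world axes, zero at the start; "torque": the same for the moment, N m; "gripper_width": opening from 0.0 (shut) to 1.0 (fully open).
Only numpy, scipy, OpenCV 4.12 (cv2) and the standard library are available. Lean on these libraries where they do the work, as an engineer would, in place of code of your own. Each camera call takes 0.05 s, during which the arm holds its last target.

### The job

The small clamp does not reach its specimen block: first push its plunger right down to the stop while the clamp is empty, and let it spring back up. Then stand spacers from the tray upright on the clamp's base in the gap, one at a time close to the pad and square to it, letting go and trying the plunger after each, until the clamp closes tight on them before the plunger reaches its stop; leave unused spacers standing in the tray and do not shove the tape roll, counter or little bottle about. Finish while still holding the plunger firmly down, touching no spacer, so that the stack stays gripped between pad and block.

Things in the scene. Friction and masses are not known exactly. Their poses are not given: they have to be found in the camera images.
- clamp: Grey bench clamp fixed to the desk; base plate 60 mm (x) by 205 mm (y), 10 mm thick. Origin: underside of the base, mid-plane, below the resting pad's face; z up. The gap runs along local -y from the pad to a white specimen block (on its carrier). On the pad's other side a grey housing (y = 32 to 96 mm, 60 mm tall, 50 mm wide) carries the plunger at y = 64 mm.
- plunger_top (a point): Centre of the top of the plunger's round black head (32 mm across, 10 mm thick), 105 mm above the desk at rest. Pushed straight down by up to 22 mm it moves the pad by the same distance along the clamp's -y, towards the block; a spring brings both back up.
- plunger (a joint): Plunger travel in m: 0 up, 0.022 at its stop. The spring needs 2 N at first, 8 N at the stop. If it rests short of the stop under extra force, the pad is tight on the spacers. If it comes within 2 mm of the stop the gap is open or barely closed: another spacer then still fits next to the raised plunger's pad, the earlier one having been pushed away.
- spacer_1_tab (a point): One of three like aluminium spacers (60 g), 70 mm tall: foot 30 mm (x) by 16 mm (y), 34 mm tall; on it a tab 30 mm (x) by 8 mm (y), 36 mm tall. Point: tab centre, 52 mm above the underside. Grip the tab across its 30 mm, fingertips above the foot. Stands in the tray, floor 4 mm above the desk; in the clamp its y goes along the clamp's y. One or two are needed.
- spacer_2_tab (a point): One of three like aluminium spacers (60 g), 70 mm tall: foot 30 mm (x) by 16 mm (y), 34 mm tall; on it a tab 30 mm (x) by 8 mm (y), 36 mm tall. Point: tab centre, 52 mm above the underside. Grip the tab across its 30 mm, fingertips above the foot. Stands in the tray, floor 4 mm above the desk; in the clamp its y goes along the clamp's y. One or two are needed.
- spacer_3_tab (a point): One of three like aluminium spacers (60 g), 70 mm tall: foot 30 mm (x) by 16 mm (y), 34 mm tall; on it a tab 30 mm (x) by 8 mm (y), 36 mm tall. Point: tab centre, 52 mm above the underside. Grip the tab across its 30 mm, fingertips above the foot. Stands in the tray, floor 4 mm above the desk; in the clamp its y goes along the clamp's y. One or two are needed.
- tray: Grey plastic tray fixed to the desk, 56 mm (x) by 142 mm (y), walls 12 mm high, in three compartments side by side along y, one spacer standing in each. Origin: centre of its underside.
- tape_roll: Bystander: cream roll of tape lying flat, 66 mm across, 19 mm high; origin at the centre of its underside. Not to be shoved about.
- tally_counter: Bystander: small hand counter, 72x50x22 mm; origin at the centre of its underside. Not to be shoved about.
- immersion_oil: Bystander: little brown bottle with a black cap, 26 mm across, 68 mm tall; origin at the centre of its underside. Not to be shoved about.
- gap_pad_face (a point): Point on top of the base plate, 10 mm above the desk, in the mid-plane right below the resting pad's face (axes as the clamp's). From here the gap runs 25 to 51 mm along local -y, different each time, to the block, which is locked and does not yield. Pad and block are 30 mm wide and reach 44 mm above the desk; nothing stands over the gap. Spacers stand on the plate here.

How it is judged:
On the way, in this order (a step that is already met when the one before it is completed fails the run):
1. the plunger is pressed to its stop while no spacer is in the clamp (value of joint plunger above 0.0205 m and distance of each of spacer_1_tab, spacer_2_tab, spacer_3_tab from where it was at the start of the episode below 0.03 m), for 0.1 s.
2. the plunger is back up and a spacer stands upright in the gap, let go (value of joint plunger below 0.004 m and ((x of spacer_1_tab in the frame of clamp between -0.01 and 0.01 m and y of spacer_1_tab in the frame of clamp between -0.05 and -0.004 m and z of spacer_1_tab in the frame of clamp below 0.067 m and angle between spacer_1_tab's own z axis and vertical below 0.12 rad and angle between the y axis of spacer_1_tab and the y axis of clamp, either way round below 0.2 rad) or (x of spacer_2_tab in the frame of clamp between -0.01 and 0.01 m and y of spacer_2_tab in the frame of clamp between -0.05 and -0.004 m and z of spacer_2_tab in the frame of clamp below 0.067 m and angle between spacer_2_tab's own z axis and vertical below 0.12 rad and angle between the y axis of spacer_2_tab and the y axis of clamp, either way round below 0.2 rad) or (x of spacer_3_tab in the frame of clamp between -0.01 and 0.01 m and y of spacer_3_tab in the frame of clamp between -0.05 and -0.004 m and z of spacer_3_tab in the frame of clamp below 0.067 m and angle between spacer_3_tab's own z axis and vertical below 0.12 rad and angle between the y axis of spacer_3_tab and the y axis of clamp, either way round below 0.2 rad)) and contact force between each of the arm, the fingers and spacer_1 below 0.5 N and contact force between each of the arm, the fingers and spacer_2 below 0.5 N and contact force between each of the arm, the fingers and spacer_3 below 0.5 N), for 0.1 s.
At the end, for the whole second after the job is handed in: Robot pushes the plunger (over 4 N) and touches no spacer; pad on spacer and spacer on block press over 3 N; each spacer used stands on the base in the gap (10 mm of mid-plane, 5 mm of the base, 0.12 rad upright, 0.2 rad square), the rest in the tray within 30 mm of their start ((contact force between pad and spacer_1 above 3 N or contact force between pad and spacer_2 above 3 N or contact force between pad and spacer_3 above 3 N) and (contact force between carrier and spacer_1 above 3 N or contact force between carrier and spacer_2 above 3 N or contact force between carrier and spacer_3 above 3 N) and contact force between any of the fingers, the arm and plunger above 4 N and value of joint plunger between 0.001 and 0.0225 m and contact force between each of the arm, the fingers and spacer_1 below 0.5 N and contact force between each of the arm, the fingers and spacer_2 below 0.5 N and contact force between each of the arm, the fingers and spacer_3 below 0.5 N and ((x of spacer_1_tab in the frame of clamp between -0.01 and 0.01 m and y of spacer_1_tab in the frame of clamp between -0.05 and -0.004 m and z of spacer_1_tab in the frame of clamp below 0.067 m and angle between spacer_1_tab's own z axis and vertical below 0.12 rad and angle between the y axis of spacer_1_tab and the y axis of clamp, either way round below 0.2 rad) or (distance of spacer_1_tab from where it was at the start of the episode below 0.03 m and angle between spacer_1_tab's own z axis and vertical below 0.3 rad)) and ((x of spacer_2_tab in the frame of clamp between -0.01 and 0.01 m and y of spacer_2_tab in the frame of clamp between -0.05 and -0.004 m and z of spacer_2_tab in the frame of clamp below 0.067 m and angle between spacer_2_tab's own z axis and vertical below 0.12 rad and angle between the y axis of spacer_2_tab and the y axis of clamp, either way round below 0.2 rad) or (distance of spacer_2_tab from where it was at the start of the episode below 0.03 m and angle between spacer_2_tab's own z axis and vertical below 0.3 rad)) and ((x of spacer_3_tab in the frame of clamp between -0.01 and 0.01 m and y of spacer_3_tab in the frame of clamp between -0.05 and -0.004 m and z of spacer_3_tab in the frame of clamp below 0.067 m and angle between spacer_3_tab's own z axis and vertical below 0.12 rad and angle between the y axis of spacer_3_tab and the y axis of clamp, either way round below 0.2 rad) or (distance of spacer_3_tab from where it was at the start of the episode below 0.03 m and angle between spacer_3_tab's own z axis and vertical below 0.3 rad))); the arm keeps its last pose, push and grip.
It fails at once if the tape roll is shoved more than 30 mm (distance of tape_roll from where it was at the start of the episode above 0.03 m).
It fails at once if the counter is shoved more than 30 mm (distance of tally_counter from where it was at the start of the episode above 0.03 m).
It fails at once if the little bottle is shoved more than 30 mm (distance of immersion_oil from where it was at the start of the episode above 0.03 m).
It also fails if it takes over 72 s, if anything falls off the work surface, if the arm or the gripper's body presses on something with over 40 N, if the wrist force passes 120 N, or if a joint passes its speed limit or range.

## Working session

There is one attempt and no reset: what is moved stays moved. The work goes in short steps, Python scripts to look and compute and a tool call to move; the robot and the scene stay as the last step left them, time stands still between calls to the robot, and variables do not carry over. Pictures are saved under pics/ and viewed, and the job is handed in when it is done.

Besides the shell and the picture viewer there is one more tool, called after "Request:" by a JSON object that holds its "name" and its "arguments". move_arm: Moves the arm, as the interface text tells. Its arguments: {"type":"object","properties":{"steps":{"type":"array"},"newtons":{"type":"number"}},"required":["steps"]}

```bash
mkdir -p pics; ls
python3 - <<'E'
from station import status,cams,models
import cv2,numpy as np
o=status.get_obs(); print({k:np.round(v,3).tolist() for k,v in o.items()})
for c in ("scene","top"):
    d=cams.read_camera(c); cv2.imwrite(f"pics/{c}0.png",d["pixels"][:,:,::-1]); print(c,d["mtx"].tolist(),np.round(d["T"],4).tolist())
    for q in ["clamp","plunger_top","spacer_1_tab","tray","tape_roll","tally_counter","immersion_oil","gap_pad_face"]:
        for r in models.place_of(c,q): print(c,q,round(r["score"],2),np.round(r["position"],1))
E
```

```text
pics
{'t': 0.0, 'q': [1.095, 0.478, 0.022, 1.556, -0.011, 1.109, -0.083], 'joint_vel': [-0.003, -0.002, 0.0, 0.001, 0.001, 0.001, -0.001], 'joint_torque': [0.0, -59.645, 1.608, -28.119, 0.013, 0.009, 0.0], 'eef_pos': [0.242, -0.629, 0.234], 'tool_rot': [-0.001, 0.983, 0.183, -0.0], 'contact_force': [0.383, -0.551, 0.942], 'torque': [-0.022, -0.04, 0.028], 'gripper_width': 1.005}
scene [[389.5235945802062, 0.0, 277.18324856962545], [0.0, 389.5235945802062, 204.79306928554487], [0.0, 0.0, 1.0]] [[-0.8892, -0.2678, 0.3709, 0.1068], [-0.4568, 0.4758, -0.7516, 0.7734], [0.0248, -0.8378, -0.5455, 0.6859], [0.0, 0.0, 0.0, 1.0]]
scene clamp 0.86 [297.8 204.1]
scene clamp 0.67 [195.9 305.6]
scene plunger_top 0.76 [281.1 175.4]
scene plunger_top 0.45 [297.5 204.5]
scene spacer_1_tab 0.76 [190.  314.3]
scene tray 0.55 [209.9 305.3]
scene tape_roll 0.98 [243.  288.9]
scene tape_roll 0.39 [167.3 299.3]
scene tally_counter 0.56 [180.8 332.6]
scene tally_counter 0.41 [297.3 205.2]
scene immersion_oil 0.62 [199.  293.1]
scene immersion_oil 0.5 [169.5 293.8]
scene immersion_oil 0.32 [191.9 305.2]
scene gap_pad_face 0.63 [297.5 204.6]
scene gap_pad_face 0.38 [209.9 300.5]
top [[426.71318071283804, 0.0, 285.9216257252345], [0.0, 426.71318071283804, 211.2441825835879], [0.0, 0.0, 1.0]] [[-0.0255, -0.995, 0.0967, 0.4057], [-0.9995, 0.0269, 0.0141, -0.0646], [-0.0166, -0.0963, -0.9952, 1.3509], [0.0, 0.0, 0.0, 1.0]]
top clamp 0.9 [213.9 188.7]
top plunger_top 0.46 [208.2 154.9]
top spacer_1_tab 0.54 [228.8 342.8]
top tray 0.94 [229.3 324.6]
top tape_roll 0.68 [237.4 276.4]
top tape_roll 0.61 [214.1 185.6]
top tally_counter 0.67 [228.4 394.6]
top immersion_oil 0.67 [214.7 185.3]
top immersion_oil 0.56 [183.8 404.6]
top immersion_oil 0.28 [212.8 185.1]
top gap_pad_face 0.69 [210.9 180.8]
top gap_pad_face 0.23 [225.9 326.7]
```

Run:
```python
import cv2
a=cv2.imread("pics/scene0.png")[130:340,130:370]; cv2.imwrite("pics/s0z.png",cv2.resize(a,None,fx=2.8,fy=2.8,interpolation=cv2.INTER_CUBIC))
a=cv2.imread("pics/top0.png")[130:300,110:430]; cv2.imwrite("pics/t0z.png",cv2.resize(a,None,fx=2.5,fy=2.5,interpolation=cv2.INTER_CUBIC))
```

```text
(no output)
```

View pics/s0z.png

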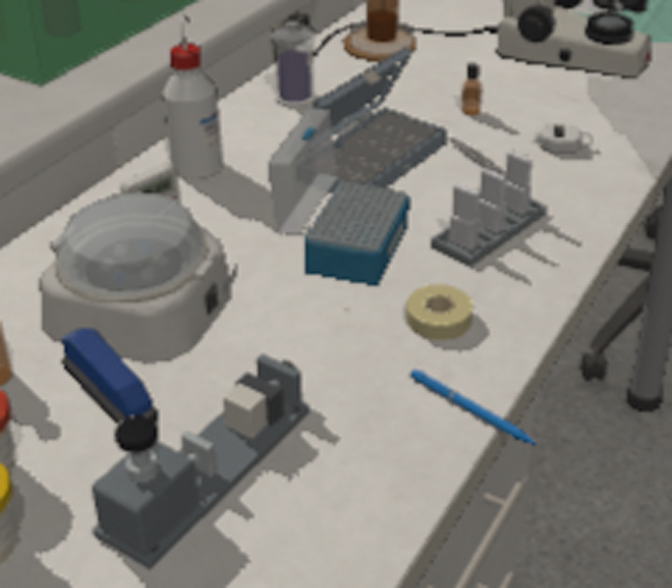

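View pics/t0z.png

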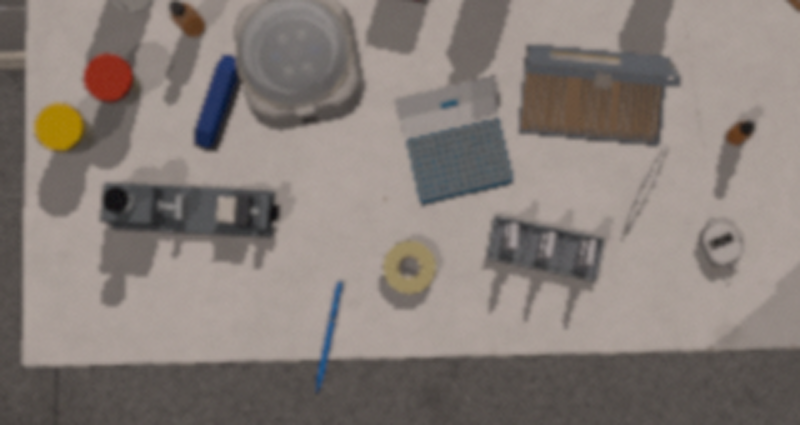

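View pics/top0.png

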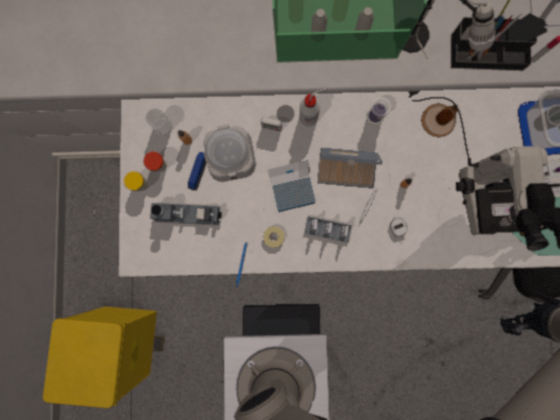

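```bash
cat > h.py <<'E'
import cv2,numpy as np
from station import status,cams,models
def crop(img,r0,r1,c0,c1,f,name,step=10):
    a=cv2.resize(img[r0:r1,c0:c1],None,fx=f,fy=f,interpolation=cv2.INTER_CUBIC)
    for c in range((c0//step+1)*step,c1,step):
        x=int((c-c0+.5)*f); cv2.line(a,(x,0),(x,6),(0,0,255),1); cv2.putText(a,str(c),(x-10,18),0,.4,(0,0,255),1)
    for r in range((r0//step+1)*step,r1,step):
        y=int((r-r0+.5)*f); cv2.line(a,(0,y),(6,y),(0,0,255),1); cv2.putText(a,str(r),(8,y+4),0,.4,(0,0,255),1)
    cv2.imwrite(name,a)
def proj(d,P):
    P=np.atleast_2d(P); T=d["T"]; c=(P-T[:3,3])@T[:3,:3]; u=c@d["mtx"].T
    return u[:,:2]/u[:,2:]
def ray(d,uv):
    v=np.linalg.inv(d["mtx"])@np.array([uv[0],uv[1],1.]); return d["T"][:3,3],d["T"][:3,:3]@v
def onz(d,uv,z):
    o,v=ray(d,uv); return o+v*(z-o[2])/v[2]
def tri(d1,u1,d2,u2):
    o1,v1=ray(d1,u1);o2,v2=ray(d2,u2);v1/=np.linalg.norm(v1);v2/=np.linalg.norm(v2)
    A=np.array([v1,-v2]).T; s=np.linalg.lstsq(A,o2-o1,rcond=None)[0]
    a=o1+s[0]*v1;b=o2+s[1]*v2; return (a+b)/2,np.linalg.norm(a-b)
E
python3 - <<'E'
from h import *
s=cv2.imread("pics/scene0.png");t=cv2.imread("pics/top0.png")
crop(s,250,335,160,245,8,"pics/a.png");crop(s,180,230,280,330,11,"pics/b.png")
crop(t,195,235,145,227,9.7,"pics/c.png");crop(t,205,250,295,355,11,"pics/d.png")
E
```

```text
(no output)
```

View pics/a.png

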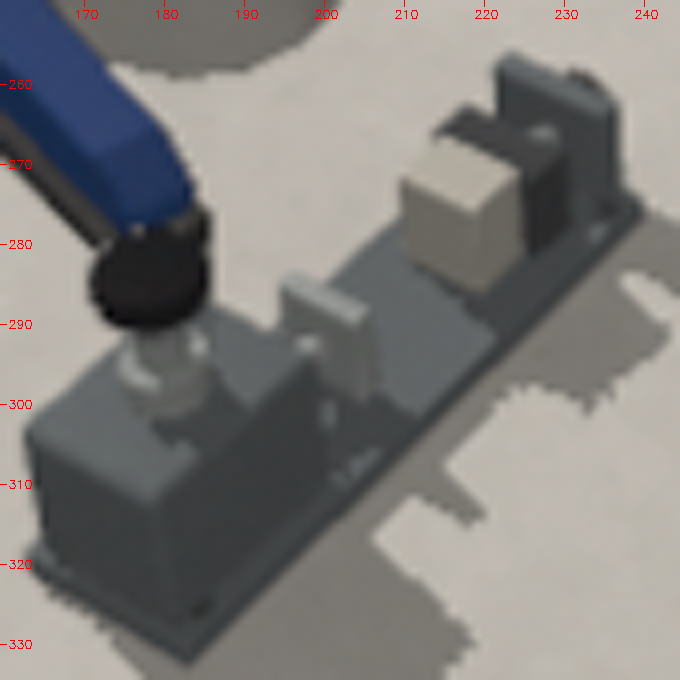

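View pics/b.png

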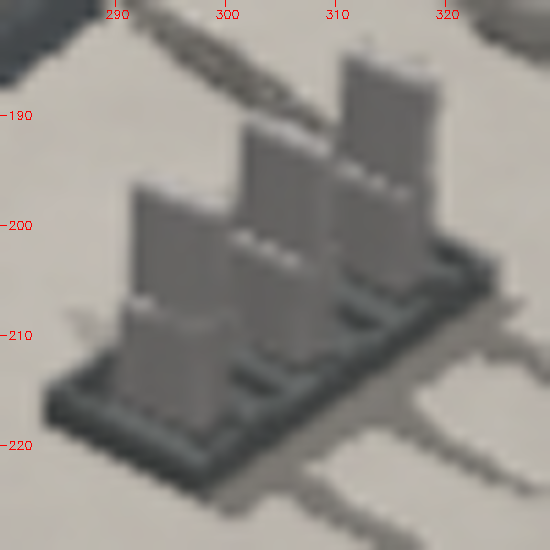

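View pics/c.png

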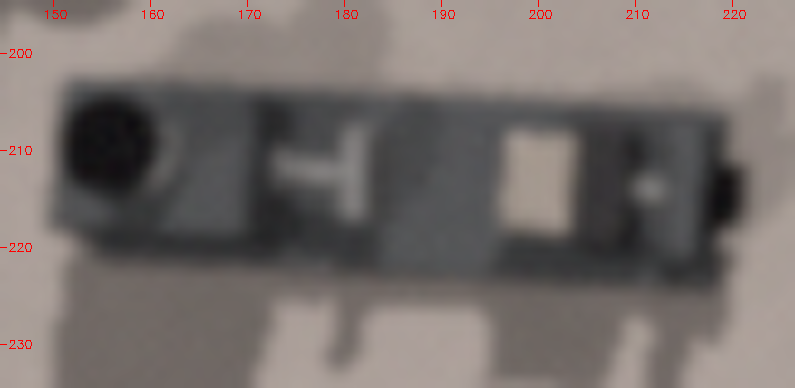

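View pics/d.png

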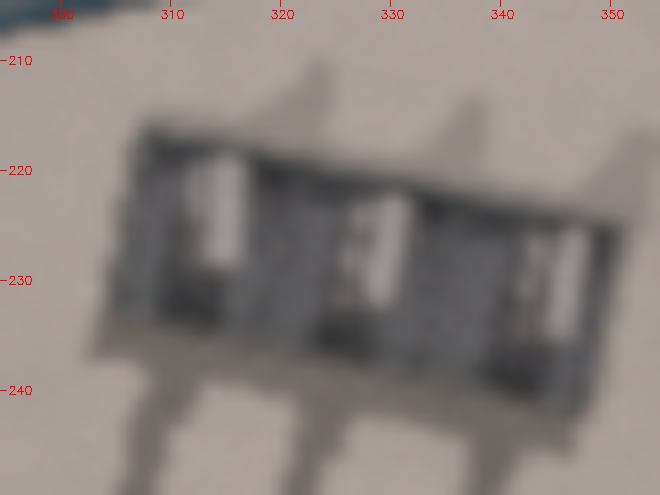

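```bash
cat > fit.py <<'E'
from h import *
from scipy.optimize import least_squares
s=cams.read_camera("scene");t=cams.read_camera("top")
R=lambda a:np.array([[np.cos(a),-np.sin(a),0],[np.sin(a),np.cos(a),0],[0,0,1]])
def fit(obs,x0,mk):
    def f(p):
        r=[]
        for cam,key,uv in obs:
            P=R(p[2])@mk(p)[key]+[p[0],p[1],0]
            r+=list(proj(cam,P)[0]-uv)
        return np.array(r)
    q=least_squares(f,x0,loss="soft_l1",x_scale=.01)
    return q.x,f(q.x).reshape(-1,2)
# clamp p: x,y,yaw,zh,yend,gap
def mk(p):
    zh,ye,g=p[3:6]; A=np.array
    return dict(h1=A([.025,.096,zh]),h2=A([-.025,.096,zh]),h3=A([-.025,.032,zh]),b1=A([-.03,ye,0]),b2=A([-.03,ye-.205,.01]),b3=A([.03,ye-.205,.01]),
     pl=A([0,.064,.105]),p1=A([.015,0,.044]),p2=A([-.015,0,.044]),k1=A([.015,-g,.044]),k2=A([-.015,-g,.044]))
obs=[(s,'h1',(163,303)),(s,'h2',(179,312)),(s,'h3',(199,294.5)),(s,'b1',(183,332)),(s,'b2',(239.7,275.5)),(s,'p1',(197.3,283)),(s,'p2',(206,288)),
 (s,'k1',(210,271.5)),(s,'k2',(219.5,276.5)),(t,'b2',(218.5,224)),(t,'b3',(219,206)),(t,'pl',(155.7,209)),(t,'p1',(182.2,207.5)),(t,'p2',(182.2,217.3)),(t,'k1',(196,208)),(t,'k2',(196,218)),(t,'h3',(170,218.7))]
x,r=fit(obs,[.4,.3,0,.06,.1,.04],mk)
print("clamp",np.round(x,4)); 
for o,e in zip(obs,r): print(o[1],'s' if o[0] is s else 't',np.round(e,1))
for k in('pl','p1','p2','k1','k2'):
    a=[o for o in obs if o[1]==k]
    if len(a)==2: print(k,"tri",*[np.round(v,4) for v in tri(a[0][0],a[0][2],a[1][0],a[1][2])])
print("tri plunger by net",tri(s,(175.4,281.1),t,(154.9,208.2)))
# tray p: x,y,yaw, three spacer offsets(y), x offset
def mt(p):
    A=np.array;d={}
    d['c1']=A([.028,.071,.012]);d['c2']=A([-.028,.071,.0]);d['c3']=A([-.028,-.071,.0]);d['c4']=A([.028,-.071,.012]);d['c5']=A([-.028,.071,.012]);d['c6']=A([-.028,-.071,.012])
    for i in range(3):
        y=p[3+i];xo=p[6]
        for n,sx in(('a',1),('b',-1)):
            d[f't{i}{n}']=A([xo+sx*.015,y,.074]); d[f'f{i}{n}']=A([xo+sx*.015,y+.008,.004]);d[f'u{i}{n}']=A([xo+sx*.015,y+.004,.074])
    return d
obs=[(s,'c1',(283.8,214.5)),(s,'c5',(298.3,222)),(s,'c2',(298.3,224.7)),(s,'c3',(324.5,206.5)),(s,'c6',(324.5,203.5)),
 (s,'t0a',(292.2,196.3)),(s,'t0b',(301,200)),(s,'t1a',(302.2,191)),(s,'t1b',(310.5,194)),(s,'t2a',(311.3,184.5)),(s,'t2b',(319.5,187.2)),
 (t,'c1',(308,216.5)),(t,'c4',(351.3,225)),(t,'c6',(348,241.8)),(t,'c5',(304.5,235.5)),
 (t,'t0a',(315.5,218.7)),(t,'t0b',(314.5,228.5)),(t,'t1a',(330.7,222)),(t,'t1b',(329.3,232.3)),(t,'t2a',(346.7,225.2)),(t,'t2b',(345.3,235.5))]
x,r=fit(obs,[.4,-.15,0,.047,0,-.047,0],mt)
print("tray",np.round(x,4))
for o,e in zip(obs,r): print(o[1],'s' if o[0] is s else 't',np.round(e,1))
for i in range(3): print("spacer",i,np.round(R(x[2])@[x[6],x[3+i],.056]+[x[0],x[1],0],4))
for k in [f't{i}{n}' for i in range(3) for n in 'ab']+['c1','c5','c6']:
    a=[o for o in obs if o[1]==k]
    print(k,"tri",*[np.round(v,4) for v in tri(a[0][0],a[0][2],a[1][0],a[1][2])])
E
python3 fit.py
```

```text
clamp [ 0.539   0.2732 -0.087   0.0598  0.0986  0.0444]
h1 s [-1.5 -0.1]
h2 s [-0.  1.]
h3 s [ 1.  -0.7]
b1 s [-0.   2.2]
b2 s [ 1.1 -0.8]
p1 s [-0.6  0.1]
p2 s [0.8 0.3]
k1 s [-0.5  0.5]
k2 s [-0.2  0.4]
b2 t [-0.5  0.5]
b3 t [ 0.4 -0.4]
pl t [-0.  -0.3]
p1 t [ 0.8 -0.3]
p2 t [-0.1 -0.5]
k1 t [1.2 0. ]
k2 t [ 0.4 -0.3]
h3 t [0.1 0.3]
p1 tri [0.552  0.2732 0.0464] 0.0015
p2 tri [0.5239 0.2749 0.0451] 0.0032
k1 tri [0.5485 0.2298 0.0481] 0.003
k2 tri [0.519  0.2311 0.0463] 0.0
tri plunger by net (array([0.5476147 , 0.33907859, 0.1098601 ]), np.float64(0.004532346627915722))
tray [ 0.4772 -0.176  -0.2226  0.046  -0.0005 -0.0494  0.0018]
c1 s [0.2 0.8]
c5 s [0.3 0.5]
c2 s [0.1 1.1]
c3 s [ 0.6 -0.1]
c6 s [ 0.9 -0.2]
t0a s [ 0.6 -0.2]
t0b s [-0.1 -0.2]
t1a s [ 0.  -0.8]
t1b s [-0.4 -0.4]
t2a s [ 0.2 -0.2]
t2b s [-0.1  0.4]
c1 t [-0.6 -0.9]
c4 t [ 0.6 -0.6]
c6 t [0.7 0.1]
c5 t [-0.5 -2.4]
t0a t [0.1 0.4]
t0b t [-0.8  0.4]
t1a t [0.2 0.1]
t1b t [-0.3 -0.4]
t2a t [0.3 0.1]
t2b t [-0.2 -0.4]
spacer 0 [ 0.4891 -0.1315  0.056 ]
spacer 1 [ 0.4788 -0.177   0.056 ]
spacer 2 [ 0.468  -0.2246  0.056 ]
t0a tri [ 0.5053 -0.1346  0.0731] 0.0007
t0b tri [ 0.4754 -0.1309  0.0714] 0.0006
t1a tri [ 0.4936 -0.1801  0.0712] 0.0007
t1b tri [ 0.4632 -0.1746  0.0725] 0.0002
t2a tri [ 0.483  -0.2272  0.0735] 0.0001
t2b tri [ 0.4527 -0.2215  0.0754] 0.0009
c1 tri [ 0.519  -0.1138  0.0147] 0.0041
c5 tri [ 0.4618 -0.1003  0.0148] 0.0086
c6 tri [ 0.4355 -0.2368  0.0119] 0.0017
```

Request:
{"name": "move_arm", "arguments": {"steps": [-1,2.4,4.0,0,0,0,8,-1,2.4,4.0,0,0,0,8,-1,2.4,4.0,0,0,0,8,-1,2.4,4.0,0,0,0,8,-1,2.4,4.0,0,0,0,8,-1,2.4,4.0,0,0,0,8,-1,2.4,4.0,0,0,0,8,-1,2.4,4.0,0,0,0,8], "newtons": 40}}

```text
t: 1.8
eef_pos: [0.4355, -0.3083, 0.2351]
tool_rot: [0.0, 0.735, 0.678, 0.0]
contact_force: [1.2, -0.3, -0.3]
gripper_width: 0.003
```

Request:
{"name": "move_arm", "arguments": {"steps": [-1,1.0,4.7,0,0,0,0,-1,1.0,4.7,0,0,0,0,-1,1.0,4.7,0,0,0,0,-1,1.0,4.7,0,0,0,0,-1,1.0,4.7,0,0,0,0,-1,1.0,4.7,0,0,0,0,-1,1.0,4.7,0,0,0,0,-1,1.0,4.7,0,0,0,0]}}

```text
t: 2.6
eef_pos: [0.515, 0.0678, 0.2351]
tool_rot: [0.0, 0.737, 0.676, 0.0]
contact_force: [0.8, -0.4, -0.4]
gripper_width: -0.002
```

Request:
{"name": "move_arm", "arguments": {"steps": [-1,0.5,4.5,0,0,0,0,-1,0.5,4.5,0,0,0,0,-1,0.5,4.5,0,0,0,0,-1,0.5,4.5,0,0,0,0,-1,0.5,4.5,0,0,0,0,-1,0.5,4.5,0,0,0,0,-1,0,0,0,0,0,0]}}

```text
t: 3.3
eef_pos: [0.5425, 0.344, 0.235]
tool_rot: [-0.002, 0.734, 0.679, 0.002]
contact_force: [-0.8, -0.0, -0.0]
gripper_width: 0.001
```

Request:
{"name": "move_arm", "arguments": {"steps": [-1,0.3,-0.6,-3,0,0,0,-1,0,0,-3,0,0,0,-1,0,0,-3.3,0,0,0,-1,0,0,0,0,0,0]}}

```text
t: 3.7
eef_pos: [0.5455, 0.3273, 0.1372]
tool_rot: [-0.0, 0.737, 0.676, -0.004]
contact_force: [0.0, 0.4, -0.4]
gripper_width: -0.002
```

Run:
```python
from h import *
s=cams.read_camera("scene");t=cams.read_camera("top")
crop(s["pixels"][:,:,::-1],200,335,130,245,5,"pics/a1.png");crop(t["pixels"][:,:,::-1],180,240,130,227,7,"pics/c1.png")
for z in (.105,):print(proj(s,[.5455,.338,z]),proj(t,[.5455,.338,z]))
```

```text
[[177.93343053 283.00758328]] [[155.34622035 208.432834  ]]
```

View pics/a1.png

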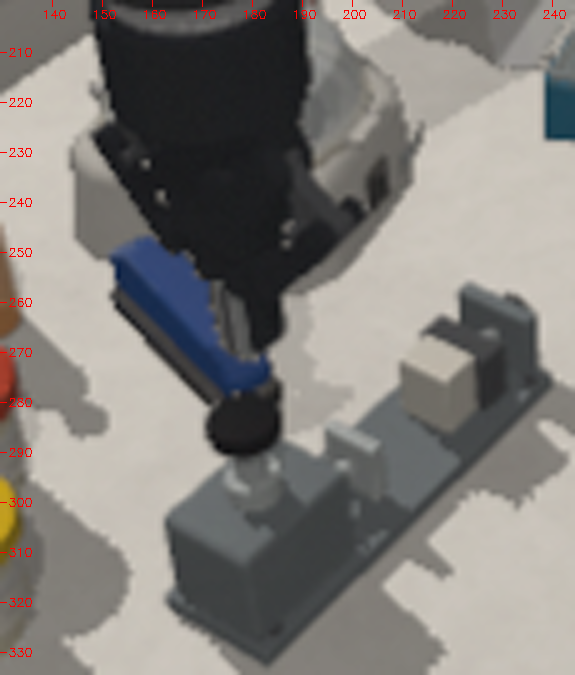

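View pics/c1.png

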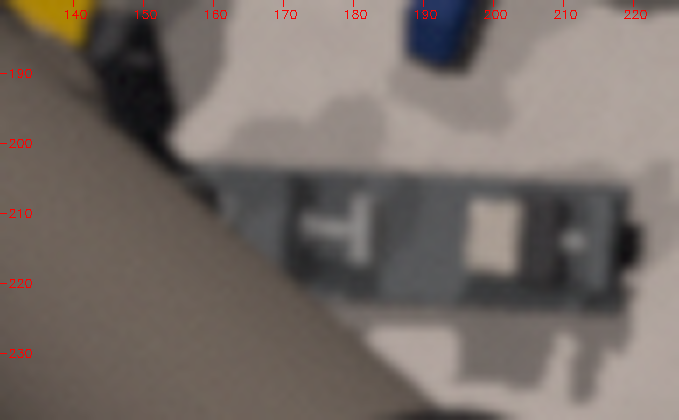

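Request:
{"name": "move_arm", "arguments": {"steps": [-1,0,0.7,0,0,0,0,-1,0,0,0,0,0,0,-1,0,0,0,0,0,0]}}

```text
t: 4.1
eef_pos: [0.5482, 0.3382, 0.1433]
tool_rot: [0.0, 0.737, 0.676, 0.001]
contact_force: [-0.0, -0.3, 0.3]
gripper_width: -0.0
```

Run:
```python
from h import *
for i in range(3): print(np.round(status.get_obs()["eef_pos"],4))
s=cams.read_camera("scene")
print(np.round(status.get_obs()["eef_pos"],4),np.round(status.get_obs()["contact_force"],2))
p=status.get_obs()["eef_pos"]
print(proj(s,p-[0,0,.025]))
crop(s["pixels"][:,:,::-1],200,335,130,245,5,"pics/a2.png")
```

```text
[0.5482 0.3382 0.1433]
[0.5482 0.3382 0.1433]
[0.5482 0.3382 0.1433]
[0.5481 0.3377 0.1428] [-0.75  0.27  1.24]
[[176.318152   277.92559743]]
```

View pics/a2.png

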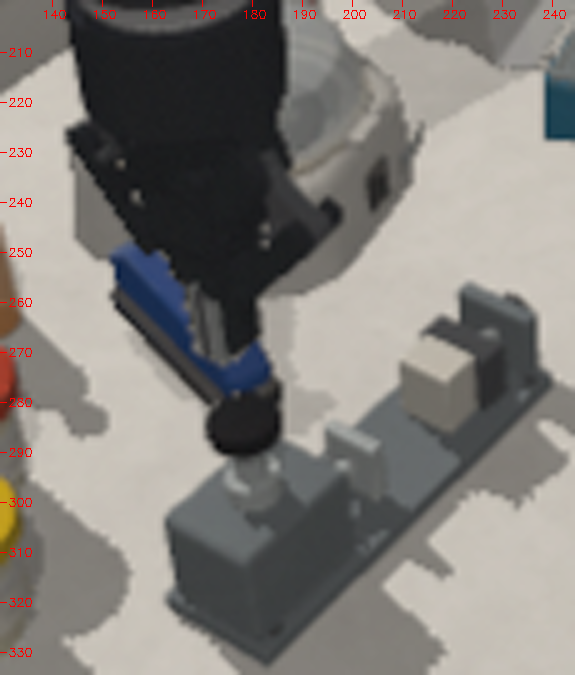

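Request:
{"name": "move_arm", "arguments": {"steps": [-1,-0.2,-0.3,-0.6,0,0,0,-1,0,0,-0.6,0,0,0,-1,0,0,-0.6,0,0,0,-1,0,0,0,0,0,0]}}

```text
t: 4.55
eef_pos: [0.5451, 0.3334, 0.1222]
tool_rot: [-0.0, 0.737, 0.676, -0.001]
contact_force: [0.4, -0.3, -0.1]
gripper_width: 0.002
```

Request:
{"name": "move_arm", "arguments": {"steps": [-1,0,0,-0.6,0,0,0,-1,0,0,-0.6,0,0,0,-1,0,0,0,0,0,0]}}

```text
t: 4.85
eef_pos: [0.5452, 0.3337, 0.1105]
tool_rot: [-0.0, 0.737, 0.676, -0.001]
contact_force: [-0.4, 1.0, -0.2]
gripper_width: 0.001
```

Run:
```python
from h import *
s=cams.read_camera("scene")
print(np.round(status.get_obs()["eef_pos"],4),np.round(status.get_obs()["contact_force"],2))
crop(s["pixels"][:,:,::-1],240,315,145,225,8,"pics/a3.png")
```

```text
[0.5454 0.3339 0.1111] [ 0.16  0.5  -0.38]
```

View pics/a3.png

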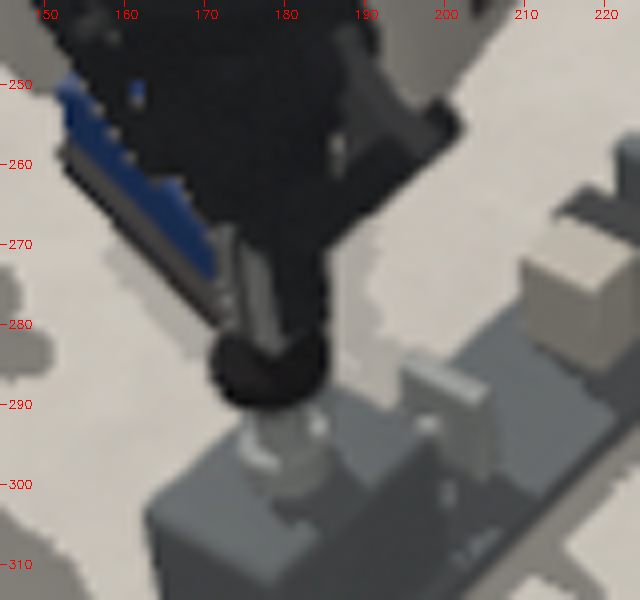

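Run:
```python
from h import *
s=cams.read_camera("scene")
p=status.get_obs()["eef_pos"]
for z in (0,.006,.025): print(z,proj(s,p-[0,0,z]))
print(proj(s,[[.5446,.337,.105],[.5446,.337,.095],[.5446,.337,.06]]))
for q in ("plunger_top","plunger"):
  for r in models.place_of("scene",q): print(r["score"],r["position"])
  for r in models.silhouettes("scene",q): print(r["score"],r["box"],r["region"].sum())
```

```text
0 [[178.74248906 279.53787548]]
0.006 [[179.06898795 281.65445523]]
0.025 [[180.08570426 288.24547657]]
[[178.59141195 282.85378725]
 [179.13446096 286.3453571 ]
 [180.97904297 298.20522041]]
0.49 [284.1, 177.2]
0.63 [179.4, 288.2, 16.1, 17.9] 178Traceback (most recent call last):
  File "<stdin>", line 7, in <module>
ValueError: it knows: clamp, gap_pad_face, immersion_oil, plunger_top, spacer_1_tab, spacer_2_tab, spacer_3_tab, tally_counter, tape_roll, tray
```

Request:
{"name": "move_arm", "arguments": {"steps": [-1,0,0,-0.5,0,0,0,-1,0,0,0,0,0,0,-1,0,0,0,0,0,0]}}

```text
t: 5.35
eef_pos: [0.5459, 0.3343, 0.1069]
tool_rot: [0.0, 0.737, 0.676, 0.0]
contact_force: [-0.4, 0.5, 2.1]
gripper_width: -0.001
```

Run:
```python
from h import *
s=cams.read_camera("scene")
print(np.round(status.get_obs()["eef_pos"],4),np.round(status.get_obs()["contact_force"],2))
crop(s["pixels"][:,:,::-1],240,315,145,225,8,"pics/a4.png")
```

```text
[0.546  0.3343 0.107 ] [0.5  0.75 1.33]
```

View pics/a4.png

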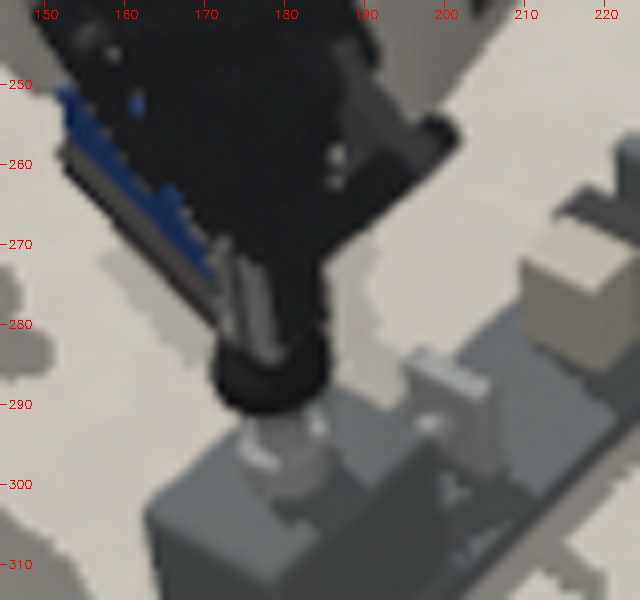

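Request:
{"name": "move_arm", "arguments": {"steps": [-1,0,0,-0.6,0,0,0,-1,0,0,-0.6,0,0,0,-1,0,0,-0.4,0,0,0,-1,0,0,0,0,0,0,-1,0,0,0,0,0,0]}}

```text
t: 5.9
eef_pos: [0.5461, 0.3345, 0.0908]
tool_rot: [0.0, 0.737, 0.676, 0.001]
contact_force: [-0.1, 0.1, 5.8]
gripper_width: -0.003
```

Run:
```python
from h import *
s=cams.read_camera("scene")
print(np.round(status.get_obs()["eef_pos"],4),np.round(status.get_obs()["contact_force"],2))
crop(s["pixels"][:,:,::-1],240,315,145,225,8,"pics/a5.png")
```

```text
[0.5462 0.3345 0.0909] [-0.46 -0.98  6.83]
```

View pics/a5.png

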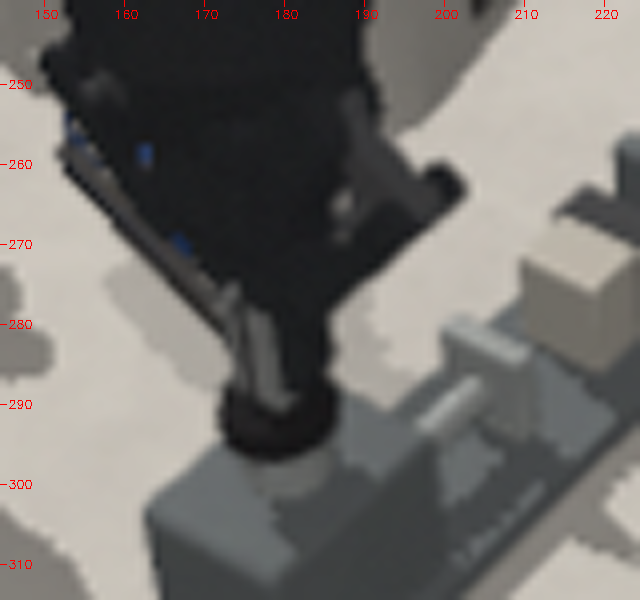

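Request:
{"name": "move_arm", "arguments": {"steps": [-1,0,0,-0.4,0,0,0,-1,0,0,-0.3,0,0,0,-1,0,0,0,0,0,0,-1,0,0,0,0,0,0]}}

```text
t: 6.35
eef_pos: [0.5462, 0.3346, 0.0863]
tool_rot: [0.001, 0.737, 0.676, 0.001]
contact_force: [-5.0, -5.0, 24.1]
gripper_width: -0.001
```

Request:
{"name": "move_arm", "arguments": {"steps": [-1,0,0,-0.2,0,0,0,-1,0,0,0,0,0,0,-1,0,0,0,0,0,0]}}

```text
t: 6.65
eef_pos: [0.5464, 0.3346, 0.0861]
tool_rot: [0.001, 0.737, 0.676, 0.001]
contact_force: [-9.0, -8.0, 36.0]
gripper_width: -0.001
```

Request:
{"name": "move_arm", "arguments": {"steps": [-1,0,0,1.0,0,0,0,-1,0,0,2,0,0,0,-1,0,0,4,0,0,0,0,0,0,4,0,0,0,1,0,-2,4,0,0,0,1,-0.6,-4.4,0,0,0,-4,1,-0.6,-4.4,0,0,0,-4,1,-0.6,-4.4,0,0,0,0]}}

```text
t: 7.45
eef_pos: [0.5269, 0.1802, 0.2309]
tool_rot: [0.0, 0.783, 0.622, -0.001]
contact_force: [0.3, 0.5, -0.1]
gripper_width: 0.845
```

Request:
{"name": "move_arm", "arguments": {"steps": [1,-0.6,-4.4,0,0,0,0,1,-0.6,-4.4,0,0,0,0,1,-0.6,-4.4,0,0,0,0,1,-0.6,-4.4,0,0,0,0,1,-0.6,-4.4,0,0,0,0,1,-0.6,-4.4,0,0,0,0,1,-0.2,-5,-4,0,0,0,1,0,0,0,0,0,0]}}

```text
t: 8.25
eef_pos: [0.4861, -0.1272, 0.1964]
tool_rot: [-0.002, 0.785, 0.619, -0.003]
contact_force: [-0.3, -0.5, -0.3]
gripper_width: 0.996
```

Request:
{"name": "move_arm", "arguments": {"steps": [1,0,0,-4,0,0,0.7,1,0,0,-2.0,0,0,0,1,0,0,0,0,0,0,1,0,0,0,0,0,0]}}

```text
t: 8.65
eef_pos: [0.49, -0.1203, 0.1404]
tool_rot: [-0.001, 0.778, 0.628, -0.0]
contact_force: [1.2, -1.0, -0.4]
gripper_width: 0.997
```

Run:
```python
from h import *
s=cams.read_camera("scene");t=cams.read_camera("top")
p=status.get_obs()["eef_pos"]
print(np.round(p,4),np.round(status.get_obs()["tool_rot"],4))
for z in (0,.01,.025): print(z,proj(s,p-[0,0,z]), proj(t,p-[0,0,z]))
crop(s["pixels"][:,:,::-1],140,235,255,340,7,"pics/b1.png")
crop(t["pixels"][:,:,::-1],195,255,285,365,8,"pics/d1.png")
```

```text
[ 0.491  -0.1206  0.1416] [6.000e-04 7.783e-01 6.279e-01 6.000e-04]
0 [[295.85444845 179.45402114]] [[311.95560529 221.82415658]]
0.01 [[295.67688076 182.49989251]] [[311.80150986 222.07449715]]
0.025 [[295.41375793 187.01331678]] [[311.57502028 222.4424479 ]]
```

View pics/b1.png

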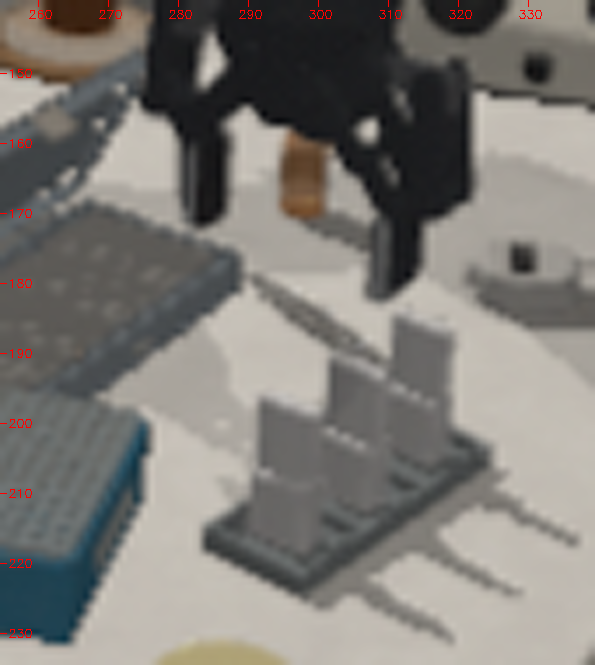

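View pics/d1.png

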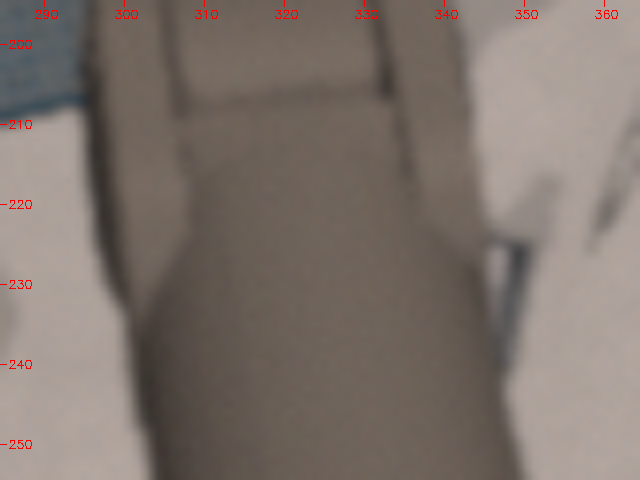

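Request:
{"name": "move_arm", "arguments": {"steps": [1,-0.1,-1.1,-2,0,0,0,1,0,0,-2,0,0,0,1,0,0,0,0,0,0,1,0,0,0,0,0,0]}}

```text
t: 9.15
eef_pos: [0.4898, -0.1317, 0.1015]
tool_rot: [0.0, 0.778, 0.628, 0.0]
contact_force: [0.4, -0.6, 0.4]
gripper_width: 0.997
```

Run:
```python
from h import *
s=cams.read_camera("scene")
p=status.get_obs()["eef_pos"]
print(np.round(p,4),proj(s,p))
crop(s["pixels"][:,:,::-1],140,235,255,340,7,"pics/b2.png")
```

```text
[ 0.4902 -0.1317  0.1019] [[297.02283291 189.75508531]]
```

View pics/b2.png

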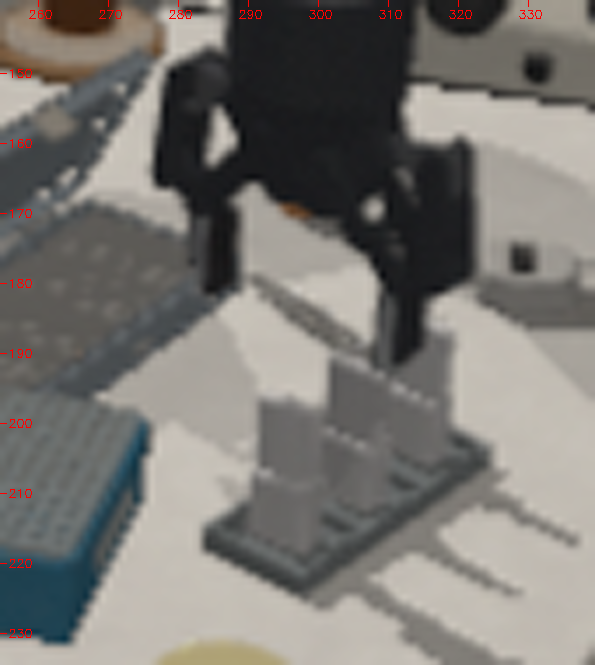

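Request:
{"name": "move_arm", "arguments": {"steps": [1,0,0,-2,0,0,0,1,0,0,-2,0,0,0,1,0,0,-1.6,0,0,0,1,0,0,0,0,0,0]}}

```text
t: 9.6
eef_pos: [0.4888, -0.1316, 0.0441]
tool_rot: [-0.001, 0.778, 0.628, -0.0]
contact_force: [-0.4, -0.1, -0.1]
gripper_width: 1.003
```

Run:
```python
from h import *
s=cams.read_camera("scene")
p=status.get_obs()["eef_pos"]
print(np.round(p,4),proj(s,p),status.get_obs()["contact_force"])
crop(s["pixels"][:,:,::-1],140,235,255,340,7,"pics/b3.png")
```

```text
[ 0.4895 -0.1317  0.045 ] [[296.23609244 206.0444786 ]] [ 0.00890706 -0.56855281 -0.10683423]
```

View pics/b3.png

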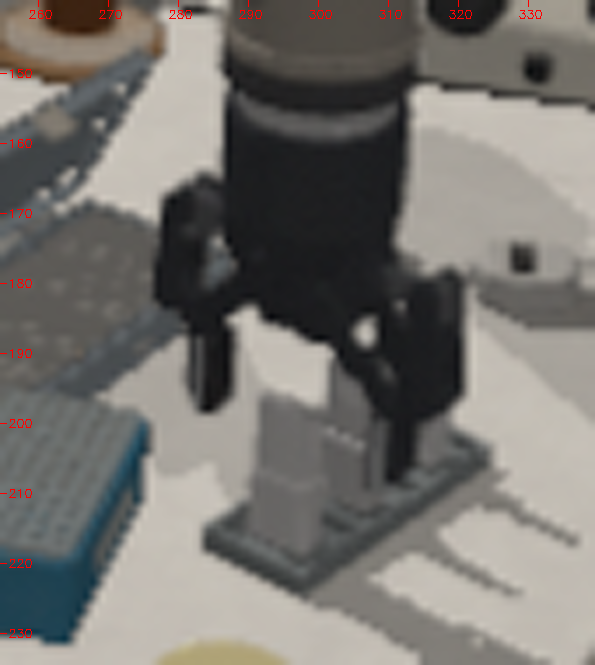

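Run:
```python
from h import *
s=cams.read_camera("scene")
p=status.get_obs()["eef_pos"]
a=-.2226
u=np.array([np.cos(a),np.sin(a),0]);v=np.array([-np.sin(a),np.cos(a),0])
for z in (.05,.055,.06):
  for d in(.0425,.05):
    for w in (-.011,.011):
      q=p.copy();q[2]=z
      print(z,d,w,np.round(proj(s,np.array([q+u*d+v*w,q-u*d+v*w])),1).tolist())
```

```text
0.05 0.0425 -0.011 [[287.4, 198.1], [309.8, 208.3]]
0.05 0.0425 0.011 [[282.9, 200.9], [305.4, 211.4]]
0.05 0.05 -0.011 [[285.5, 197.2], [311.9, 209.3]]
0.05 0.05 0.011 [[281.0, 200.1], [307.5, 212.4]]
0.055 0.0425 -0.011 [[287.5, 196.7], [309.9, 206.9]]
0.055 0.0425 0.011 [[283.0, 199.6], [305.5, 210.0]]
0.055 0.05 -0.011 [[285.6, 195.8], [312.0, 207.9]]
0.055 0.05 0.011 [[281.0, 198.7], [307.6, 211.0]]
0.06 0.0425 -0.011 [[287.5, 195.3], [310.0, 205.5]]
0.06 0.0425 0.011 [[283.0, 198.2], [305.6, 208.6]]
0.06 0.05 -0.011 [[285.6, 194.5], [312.1, 206.5]]
0.06 0.05 0.011 [[281.1, 197.3], [307.7, 209.5]]
```

Request:
{"name": "move_arm", "arguments": {"steps": [-0.1,0,0,0,0,0,0,-0.1,0,0,0,0,0,0,-0.1,0,0,0,0,0,0,-0.1,0,0,0,0,0,0], "newtons": 30}}

```text
t: 10.1
eef_pos: [0.4894, -0.132, 0.0449]
tool_rot: [0.0, 0.778, 0.628, 0.0]
contact_force: [-0.6, 0.2, -0.7]
gripper_width: 0.451
```

Run:
```python
from h import *
s=cams.read_camera("scene")
p=status.get_obs()["eef_pos"]
print(np.round(p,4),proj(s,p),status.get_obs()["contact_force"],status.get_obs()["gripper_width"])
crop(s["pixels"][:,:,::-1],150,235,265,335,8,"pics/b4.png")
```

```text
[ 0.4893 -0.132   0.0448] [[296.33269468 206.08312303]] [-0.73048171  0.62683829  0.06683574] 0.4502282706174122
```

View pics/b4.png

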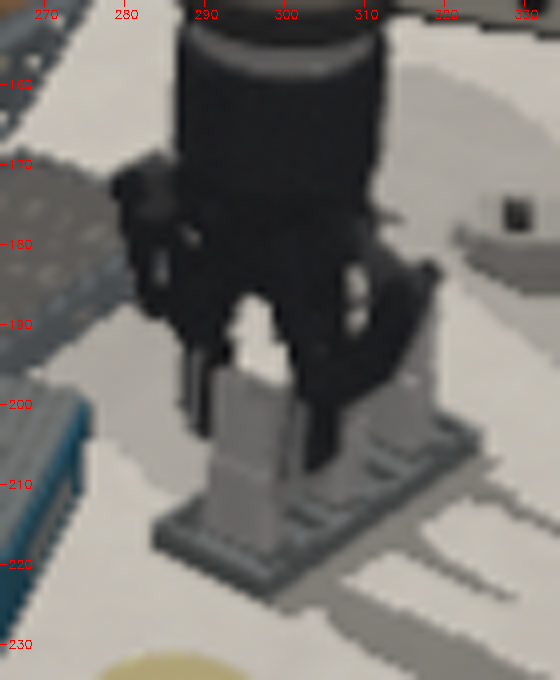

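Request:
{"name": "move_arm", "arguments": {"steps": [-1,0,0,0,0,0,0,-1,0,0,0,0,0,0,-1,0,0,0,0,0,0], "newtons": 40}}

```text
t: 10.45
eef_pos: [0.4893, -0.1318, 0.0448]
tool_rot: [0.0, 0.778, 0.628, 0.0]
contact_force: [-1.6, 0.3, 5.1]
gripper_width: 0.343
```

Request:
{"name": "move_arm", "arguments": {"steps": [-1,0,0,0,0,0,0,-1,0,0,1,0,0,0,-1,0,0,2,0,0,0,-1,0,0,4,0,0,0,-1,0,0,4,0,0,0,-1,0,0,0,0,0,0,-1,0,0,0,0,0,0]}}

```text
t: 11.15
eef_pos: [0.4896, -0.1322, 0.1555]
tool_rot: [0.001, 0.779, 0.628, 0.001]
contact_force: [-0.5, 0.3, -0.5]
gripper_width: 0.342
```

Run:
```python
from h import *
s=cams.read_camera("scene")
t=cams.read_camera("top")
p=status.get_obs()["eef_pos"]
print(np.round(p,4),proj(s,p),status.get_obs()["contact_force"],status.get_obs()["gripper_width"])
crop(s["pixels"][:,:,::-1],110,235,255,335,6,"pics/b5.png")
crop(t["pixels"][:,:,::-1],195,255,285,365,8,"pics/d5.png")
```

```text
[ 0.4882 -0.1319  0.1536] [[298.64885025 174.33110685]] [-0.90009676  0.9151246  -1.01970965] 0.34290349082410254
```

View pics/b5.png

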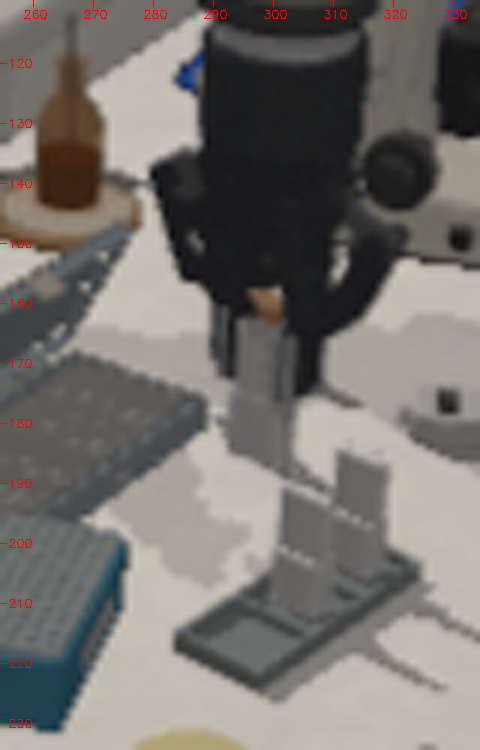

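Request:
{"name": "move_arm", "arguments": {"steps": [-1,0.54,4.3,2,0,0,3.6,-1,0.54,4.3,0,0,0,3.6,-1,0.54,4.3,0,0,0,0,-1,0.54,4.3,0,0,0,0,-1,0.54,4.3,0,0,0,0,-1,0.54,4.3,0,0,0,0,-1,0.54,4.3,0,0,0,0,-1,0.54,4.3,0,0,0,0]}}

```text
t: 12.05
eef_pos: [0.5314, 0.2133, 0.1726]
tool_rot: [-0.001, 0.737, 0.675, -0.002]
contact_force: [0.4, -0.2, -0.1]
gripper_width: 0.34
```

Request:
{"name": "move_arm", "arguments": {"steps": [-1,0.54,4.3,0,0,0,0,-1,0,0.4,0,0,0,0,-1,0,0,-2,0,0,0,-1,0,0,-2,0,0,0,-1,0,0,0,0,0,0,-1,0,0,0,0,0,0]}}

```text
t: 12.65
eef_pos: [0.5371, 0.2583, 0.1335]
tool_rot: [-0.0, 0.738, 0.675, -0.001]
contact_force: [-0.4, -0.4, 0.4]
gripper_width: 0.343
```

Run:
```python
from h import *
s=cams.read_camera("scene")
t=cams.read_camera("top")
p=status.get_obs()["eef_pos"]
print(np.round(p,4),proj(s,p),np.round(status.get_obs()["tool_rot"],4),status.get_obs()["gripper_width"])
crop(s["pixels"][:,:,::-1],200,335,140,245,5.5,"pics/e1.png")
crop(t["pixels"][:,:,::-1],190,240,140,227,9,"pics/f1.png")
```

```text
[0.5381 0.2591 0.135 ] [[202.59334592 251.36609489]] [0.000e+00 7.376e-01 6.753e-01 3.000e-04] 0.3445735737867427
```

View pics/e1.png

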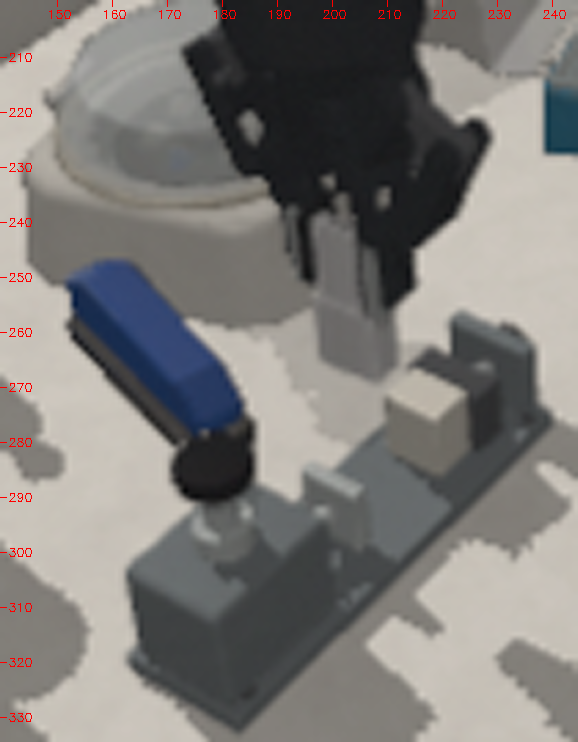

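View pics/f1.png

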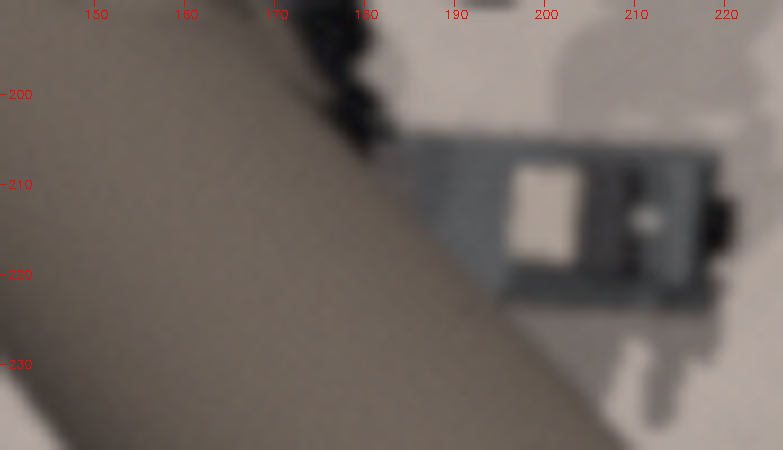

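Run:
```python
from h import *
s=cams.read_camera("scene")
a=-.087
R=np.array([[np.cos(a),-np.sin(a),0],[np.sin(a),np.cos(a),0],[0,0,1]])
def sp(c,zb):
    L=np.array([[.015,.008,0],[-.015,.008,0],[-.015,-.008,0],[.015,.008,.034],[-.015,.008,.034],[.015,.004,.07],[-.015,.004,.07]])
    return proj(s,L@R.T+[c[0],c[1],zb])
p=status.get_obs()["eef_pos"]; print(p)
print(np.round(sp(p,p[2]-.0408),1).tolist())
```

```text
[0.53825785 0.25917677 0.13529288]
[[196.4, 264.9], [206.7, 270.0], [211.5, 265.9], [195.1, 253.2], [205.6, 258.2], [194.8, 239.2], [205.5, 244.2]]
```

Run:
```python
from h import *
s=cams.read_camera("scene")
crop(s["pixels"][:,:,::-1],235,295,185,235,11,"pics/e1b.png")
```

```text
(no output)
```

View pics/e1b.png

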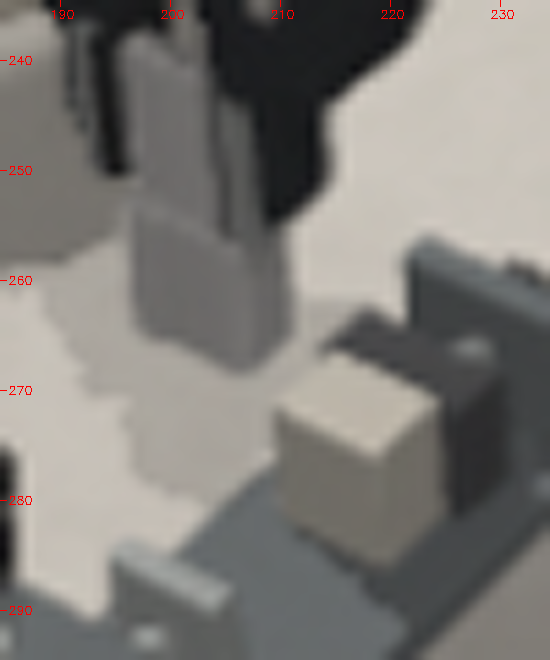

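Request:
{"name": "move_arm", "arguments": {"steps": [-1,0,0,-3,0,0,0,-1,0,0,-2,0,0,0,-1,0,0,-1.5,0,0,0,-1,0,0,-1,0,0,0,-1,0,0,0,0,0,0,-1,0,0,0,0,0,0]}}

```text
t: 13.45
eef_pos: [0.5381, 0.2595, 0.0601]
tool_rot: [0.0, 0.737, 0.675, 0.0]
contact_force: [0.8, -0.4, -0.2]
gripper_width: 0.345
```

Run:
```python
from h import *
s=cams.read_camera("scene")
o=status.get_obs();p=o["eef_pos"];print(p,o["contact_force"])
crop(s["pixels"][:,:,::-1],245,320,160,235,8,"pics/e2.png")
```

```text
[0.53838537 0.25960821 0.06043146] [-0.95613762  1.04867332 -0.09543097]
```

View pics/e2.png

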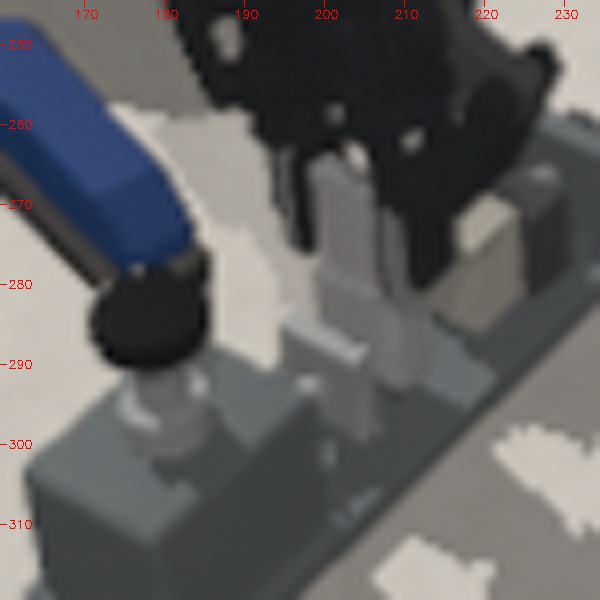

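Request:
{"name": "move_arm", "arguments": {"steps": [-1,0,0,-0.4,0,0,0,-1,0,0,-0.4,0,0,0,-1,0,0,0,0,0,0,-1,0,0,0,0,0,0]}}

```text
t: 13.9
eef_pos: [0.5377, 0.259, 0.0514]
tool_rot: [-0.0, 0.737, 0.675, -0.0]
contact_force: [-0.5, 0.0, -0.7]
gripper_width: 0.339
```

Request:
{"name": "move_arm", "arguments": {"steps": [-1,0,0,-0.2,0,0,0,-1,0,0,0,0,0,0,-1,0,0,0,0,0,0]}}

```text
t: 14.2
eef_pos: [0.538, 0.2595, 0.0508]
tool_rot: [0.0, 0.737, 0.675, 0.0]
contact_force: [-2.9, -1.9, 9.4]
gripper_width: 0.345
```

Request:
{"name": "move_arm", "arguments": {"steps": [-1,0,0,0.1,0,0,0,0.3,0,0,0,0,0,0,0.3,0,0,0,0,0,0,0.3,0,0,0,0,0,0,0.3,0,0,1,0,0,0,0.3,0,0,3,0,0,0,0.3,0,0,4,0,0,0,0.3,0,0,4,0,0,0]}}

```text
t: 15.0
eef_pos: [0.5373, 0.2591, 0.1721]
tool_rot: [-0.0, 0.737, 0.676, -0.0]
contact_force: [0.8, -0.5, 0.2]
gripper_width: 0.652
```

Run:
```python
from h import *
s=cams.read_camera("scene")
o=status.get_obs();p=o["eef_pos"];print(p,o["contact_force"])
crop(s["pixels"][:,:,::-1],245,320,160,235,8,"pics/e3.png")
```

```text
[0.54056567 0.26152354 0.17944027] [2.67499407 2.50426162 4.57668976]
```

View pics/e3.png

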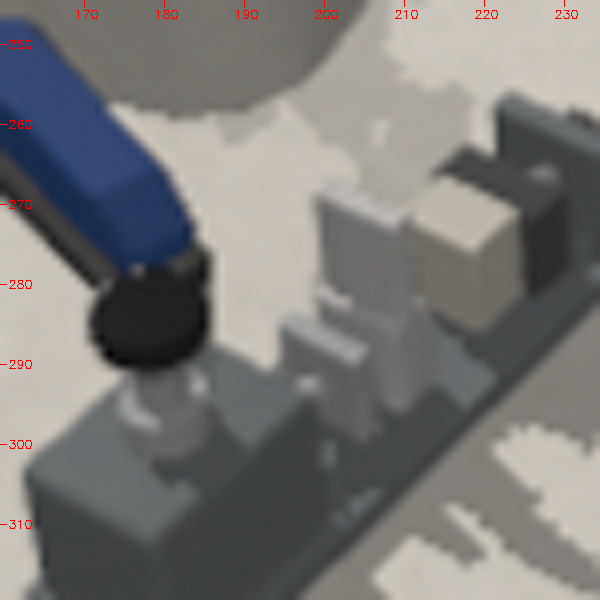

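Request:
{"name": "move_arm", "arguments": {"steps": [-1,0.3,2.5,0,0,0,0,-1,0.4,3,0,0,0,0,-1,0,2,0,0,0,0,-1,0,0,0,0,0,0,-1,0,0,-3,0,0,0,-1,0,0,-2.5,0,0,0,-1,0,0,0,0,0,0,-1,0,0,0,0,0,0]}}

```text
t: 15.85
eef_pos: [0.5449, 0.3335, 0.1158]
tool_rot: [0.0, 0.738, 0.675, -0.0]
contact_force: [-0.4, 0.6, 1.1]
gripper_width: -0.0
```

Request:
{"name": "move_arm", "arguments": {"steps": [-1,0,0,-0.7,0,0,0,-1,0,0,-0.5,0,0,0,-1,0,0,-0.5,0,0,0,-1,0,0,-0.5,0,0,0,-1,0,0,-0.5,0,0,0,-1,0,0,0,0,0,0,-1,0,0,0,0,0,0]}}

```text
t: 16.55
eef_pos: [0.5458, 0.3347, 0.0894]
tool_rot: [0.0, 0.738, 0.675, 0.001]
contact_force: [2.4, -0.4, 7.2]
gripper_width: -0.001
```

Request:
{"name": "move_arm", "arguments": {"steps": [-1,0,0,-0.4,0,0,0,-1,0,0,0,0,0,0,-1,0,0,0,0,0,0]}}

```text
t: 16.85
eef_pos: [0.5459, 0.3347, 0.0865]
tool_rot: [0.001, 0.738, 0.675, 0.001]
contact_force: [-1.4, -2.3, 13.5]
gripper_width: 0.001
```

Run:
```python
from h import *
s=cams.read_camera("scene")
o=status.get_obs();p=o["eef_pos"];print(p,o["contact_force"])
crop(s["pixels"][:,:,::-1],245,320,160,235,8,"pics/e4.png")
```

```text
[0.54587671 0.33467539 0.08647186] [-1.39844609 -2.76674671 11.90722132]
```

View pics/e4.png

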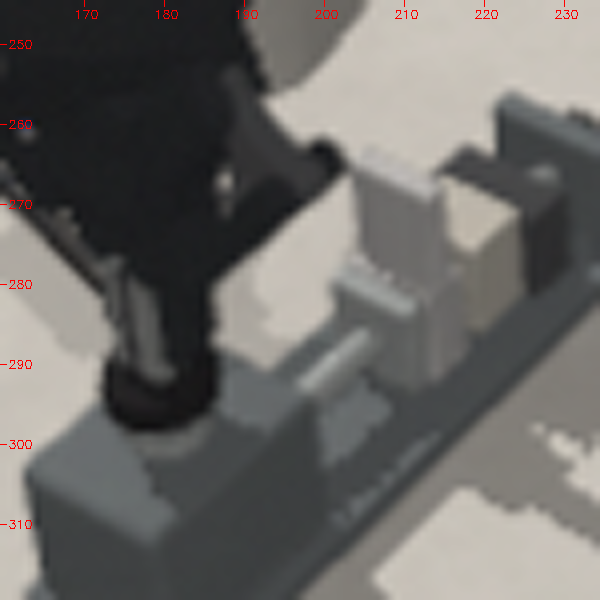

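Request:
{"name": "move_arm", "arguments": {"steps": [-1,0,0,0.8,0,0,0,-1,0,0,1.2,0,0,0,-1,0,0,3,0,0,0,0.3,0,0,4,0,0,0,0.3,0,-2.0,3,0,0,0,1,-0.6,-4.65,0,0,0,-3.8,1,-0.6,-4.65,0,0,0,-3.8,1,-0.6,-4.65,0,0,0,0]}}

```text
t: 17.7
eef_pos: [0.5257, 0.1728, 0.2044]
tool_rot: [-0.0, 0.781, 0.625, -0.001]
contact_force: [1.3, 0.1, 0.4]
gripper_width: 0.846
```

Request:
{"name": "move_arm", "arguments": {"steps": [1,-0.6,-4.65,0,0,0,0,1,-0.6,-4.65,0,0,0,0,1,-0.6,-4.65,0,0,0,0,1,-0.6,-4.65,0,0,0,0,1,-0.6,-4.65,0,0,0,0,1,-0.6,-4.65,0,0,0,0,1,-0.6,-4.65,0,0,0,0,1,-0.6,-2.6,-3,0,0,0]}}

```text
t: 18.5
eef_pos: [0.4799, -0.1817, 0.1771]
tool_rot: [0.003, 0.782, 0.623, 0.001]
contact_force: [0.9, -0.5, -0.8]
gripper_width: 0.999
```

Request:
{"name": "move_arm", "arguments": {"steps": [1,0,0,-4,0,0,0,1,0,0,0,0,0,0,1,0,0,0,0,0,0]}}

```text
t: 18.8
eef_pos: [0.4783, -0.1759, 0.1346]
tool_rot: [-0.001, 0.78, 0.626, -0.0]
contact_force: [0.4, -0.5, 0.3]
gripper_width: 1.002
```

Run:
```python
from h import *
s=cams.read_camera("scene");t=cams.read_camera("top")
o=status.get_obs();p=o["eef_pos"];print(p,o["tool_rot"])
crop(s["pixels"][:,:,::-1],245,320,160,235,8,"pics/e5.png")
crop(s["pixels"][:,:,::-1],140,235,260,340,7,"pics/b6.png")
crop(t["pixels"][:,:,::-1],195,235,145,227,9.7,"pics/f5.png")
```

```text
[ 0.48005289 -0.17603517  0.13620936] [7.96903596e-04 7.80004363e-01 6.25773096e-01 7.68721222e-04]
```

View pics/e5.png

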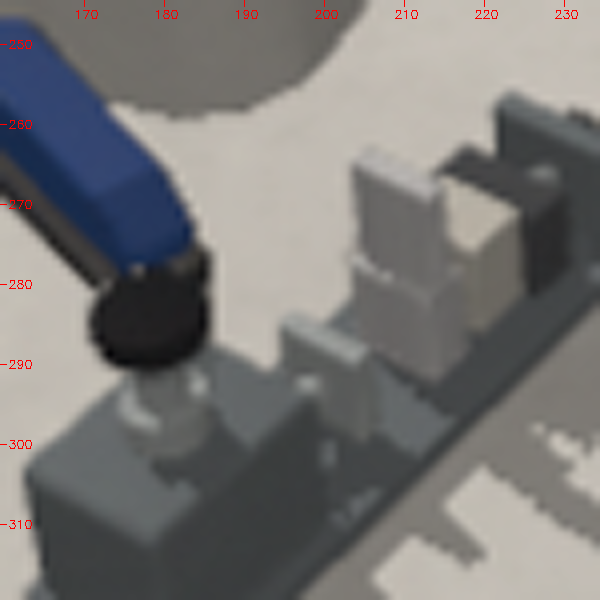

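View pics/f5.png

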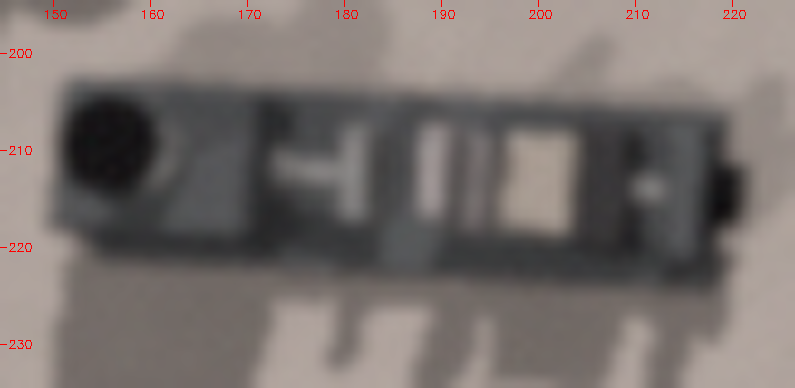

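View pics/b6.png

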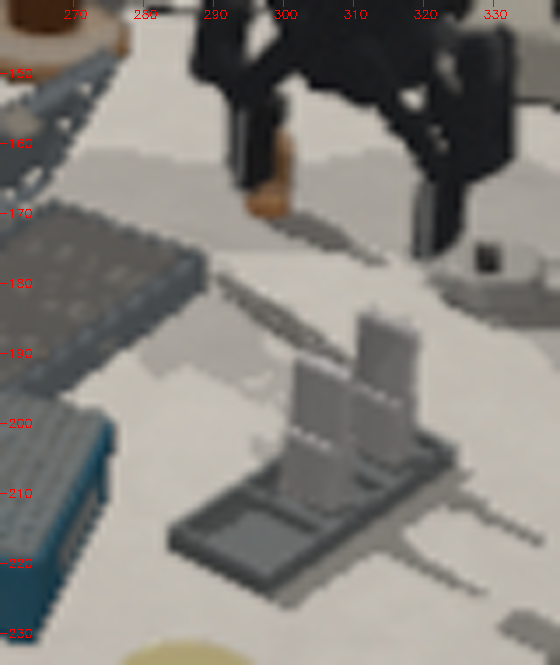

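Request:
{"name": "move_arm", "arguments": {"steps": [1,0,-0.1,-3,0,0,0,1,0,0,-3,0,0,0,1,0,0,-2.9,0,0,0,1,0,0,0,0,0,0,1,0,0,0,0,0,0]}}

```text
t: 19.4
eef_pos: [0.4799, -0.1775, 0.0469]
tool_rot: [0.001, 0.78, 0.625, 0.0]
contact_force: [-0.0, -1.0, -0.3]
gripper_width: 0.997
```

Request:
{"name": "move_arm", "arguments": {"steps": [-1,0,0,0,0,0,0,-1,0,0,0,0,0,0,-1,0,0,0,0,0,0,-1,0,0,0,0,0,0,-1,0,0,0,0,0,0,-1,0,0,0,0,0,0]}}

```text
t: 20.0
eef_pos: [0.4792, -0.1781, 0.0463]
tool_rot: [0.0, 0.781, 0.625, 0.0]
contact_force: [-1.5, 0.4, 7.1]
gripper_width: 0.347
```

Request:
{"name": "move_arm", "arguments": {"steps": [-1,0,0,1,0,0,0,-1,0,0,3,0,0,0,-1,0,0,4,0,0,0,-1,0,0,3,0,0,0,-1,0,0,0,0,0,0,-1,0,0,0,0,0,0]}}

```text
t: 20.6
eef_pos: [0.4789, -0.1781, 0.1563]
tool_rot: [0.001, 0.781, 0.625, 0.0]
contact_force: [-0.2, 0.0, -1.5]
gripper_width: 0.34
```

Run:
```python
from h import *
s=cams.read_camera("scene")
o=status.get_obs();p=o["eef_pos"];print(p,o["tool_rot"],o["gripper_width"])
crop(s["pixels"][:,:,::-1],110,235,255,335,6,"pics/b7.png")
# predicted pushed spacer corners in clamp
a=-.087
R=np.array([[np.cos(a),-np.sin(a),0],[np.sin(a),np.cos(a),0],[0,0,1]])
L=np.array([[.015,.004,.07],[-.015,.004,.07],[.015,.008,.034],[-.015,.008,.034],[-.015,.008,0]])
for y in(-.028,-.030,-.032): print(y,np.round(proj(s,(L+[0,y,.01])@R.T+[.539,.2732,0]),1).tolist())
```

```text
[ 0.47814281 -0.17788915  0.15522063] [-2.21880944e-04  7.80624405e-01  6.25000339e-01 -2.54729862e-04] 0.3423384784145849
-0.028 [[202.5, 265.3], [212.7, 270.3], [202.6, 277.9], [212.6, 283.0], [213.5, 293.6]]
-0.03 [[203.1, 264.8], [213.2, 269.8], [203.2, 277.4], [213.1, 282.5], [214.1, 293.1]]
-0.032 [[203.7, 264.4], [213.8, 269.3], [203.7, 276.9], [213.7, 282.0], [214.6, 292.6]]
```

View pics/b7.png

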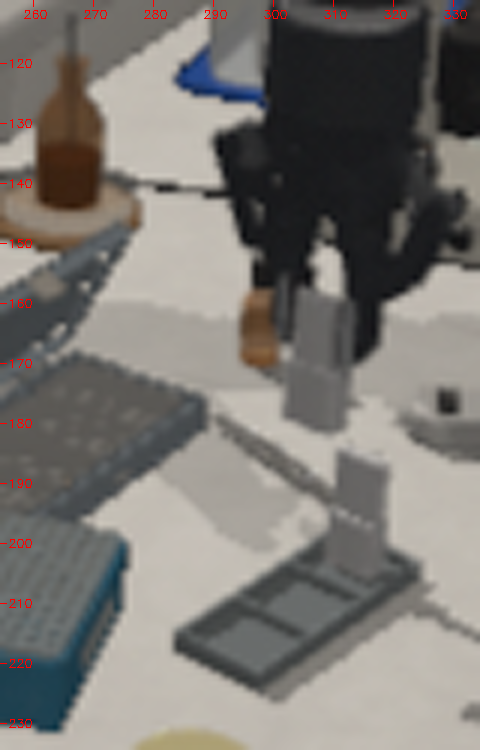

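Request:
{"name": "move_arm", "arguments": {"steps": [-1,0.6,4.4,2,0,0,3.8,-1,0.6,4.4,0,0,0,3.8,-1,0.6,4.4,0,0,0,0,-1,0.6,4.4,0,0,0,0,-1,0.6,4.4,0,0,0,0,-1,0.6,4.4,0,0,0,0,-1,0.6,4.4,0,0,0,0,-1,0.6,4.4,0,0,0,0]}}

```text
t: 21.45
eef_pos: [0.5257, 0.1754, 0.1738]
tool_rot: [-0.001, 0.737, 0.675, -0.001]
contact_force: [1.0, -0.2, -0.1]
gripper_width: 0.343
```

Request:
{"name": "move_arm", "arguments": {"steps": [-1,0.6,4.4,0,0,0,0,-1,0.5,4.4,0,0,0,0,-1,0,0,0,0,0,0,-1,0,0,-3,0,0,0,-1,0,0,-3,0,0,0,-1,0,0,0,0,0,0,-1,0,0,0,0,0,0]}}

```text
t: 22.15
eef_pos: [0.537, 0.2615, 0.1146]
tool_rot: [-0.001, 0.737, 0.675, -0.001]
contact_force: [-0.1, 0.3, 0.6]
gripper_width: 0.339
```

Run:
```python
from h import *
s=cams.read_camera("scene")
o=status.get_obs();p=o["eef_pos"];print(p,o["tool_rot"],o["gripper_width"])
crop(s["pixels"][:,:,::-1],235,305,180,235,9,"pics/e6.png")
a=-.087
R=np.array([[np.cos(a),-np.sin(a),0],[np.sin(a),np.cos(a),0],[0,0,1]])
L=np.array([[.015,.008,0],[-.015,.008,0],[-.015,-.008,0],[.015,.008,.034],[-.015,.008,.034]])
for dy in (-.002,0,.002): print(dy,np.round(proj(s,(L+[0,dy,0])@R.T+[p[0],p[1],p[2]-.0423]),1).tolist())
```

```text
[0.53783614 0.26208993 0.11585636] [-1.73112882e-04  7.37481602e-01  6.75367197e-01 -7.61437329e-05] 0.3449271615922891
-0.002 [[197.2, 272.2], [207.4, 277.4], [212.1, 273.2], [195.9, 260.8], [206.3, 265.9]]
0 [[196.6, 272.7], [206.8, 277.9], [211.5, 273.7], [195.3, 261.3], [205.7, 266.4]]
0.002 [[196.0, 273.2], [206.2, 278.4], [210.9, 274.3], [194.6, 261.8], [205.1, 266.9]]
```

View pics/e6.png

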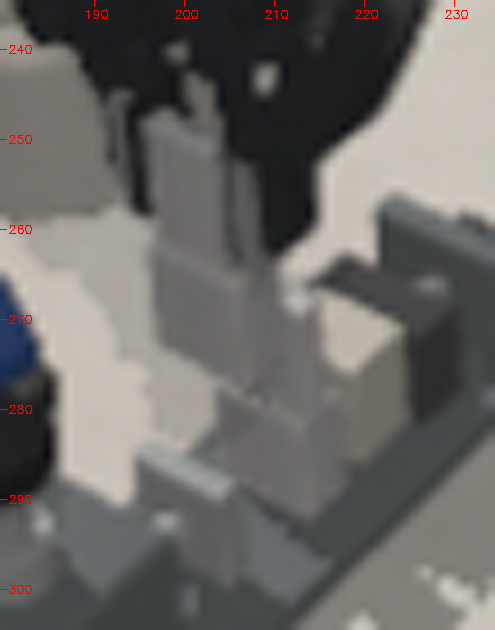

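Request:
{"name": "move_arm", "arguments": {"steps": [-1,0,0.1,-1,0,0,0,-1,0,0,-1.3,0,0,0,-1,0,0,0,0,0,0,-1,0,0,0,0,0,0]}}

```text
t: 22.6
eef_pos: [0.5375, 0.2629, 0.0921]
tool_rot: [-0.0, 0.737, 0.675, -0.0]
contact_force: [-0.0, -0.0, -1.0]
gripper_width: 0.346
```

Run:
```python
from h import *
s=cams.read_camera("scene")
o=status.get_obs();p=o["eef_pos"];print(p,o["contact_force"])
crop(s["pixels"][:,:,::-1],245,305,185,235,11,"pics/e7.png")
```

```text
[0.53774089 0.26314308 0.09251718] [-0.12237459 -0.25642741 -0.81448935]
```

View pics/e7.png

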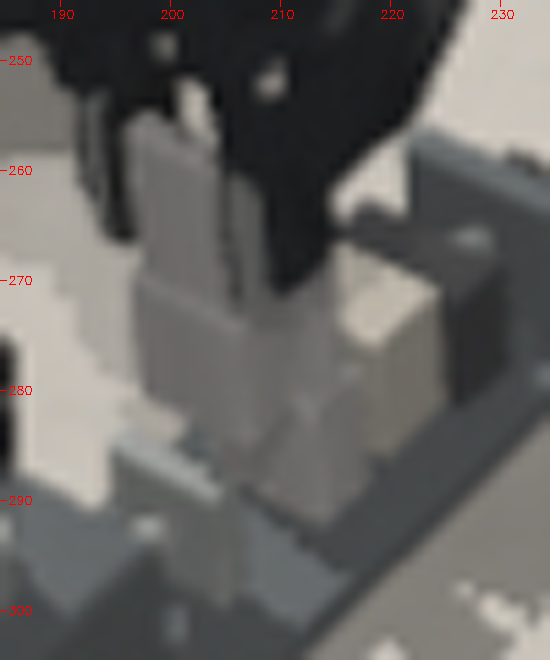

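Request:
{"name": "move_arm", "arguments": {"steps": [-1,0,0,-0.7,0,0,0,-1,0,0,-0.7,0,0,0,-1,0,0,0,0,0,0]}}

```text
t: 22.95
eef_pos: [0.537, 0.2626, 0.0773]
tool_rot: [-0.0, 0.737, 0.675, -0.001]
contact_force: [0.4, -0.4, -0.3]
gripper_width: 0.348
```

Request:
{"name": "move_arm", "arguments": {"steps": [-1,0,0,-0.8,0,0,0,-1,0,0,-0.8,0,0,0,-1,0,0,0,0,0,0]}}

```text
t: 23.25
eef_pos: [0.5369, 0.2626, 0.061]
tool_rot: [-0.0, 0.737, 0.675, -0.001]
contact_force: [-0.5, 0.1, 0.5]
gripper_width: 0.341
```

Request:
{"name": "move_arm", "arguments": {"steps": [-1,0,0,-0.6,0,0,0,-1,0,0,-0.2,0,0,0,-1,0,0,0,0,0,0,-1,0,0,0,0,0,0]}}

```text
t: 23.65
eef_pos: [0.5378, 0.2632, 0.0546]
tool_rot: [0.0, 0.737, 0.675, 0.0]
contact_force: [0.1, -0.5, -1.2]
gripper_width: 0.343
```

Request:
{"name": "move_arm", "arguments": {"steps": [-1,0,0,-0.1,0,0,0,-1,0,0,0,0,0,0,-1,0,0,0,0,0,0]}}

```text
t: 23.95
eef_pos: [0.5378, 0.2631, 0.0536]
tool_rot: [0.0, 0.737, 0.675, 0.0]
contact_force: [-0.5, -0.2, 0.7]
gripper_width: 0.34
```

Run:
```python
from h import *
s=cams.read_camera("scene")
o=status.get_obs();p=o["eef_pos"];print(p,o["contact_force"])
crop(s["pixels"][:,:,::-1],245,305,185,235,11,"pics/e8.png")
```

```text
[0.53779953 0.26311102 0.053576  ] [ 0.905158    0.02145295 -0.89162295]
```

View pics/e8.png

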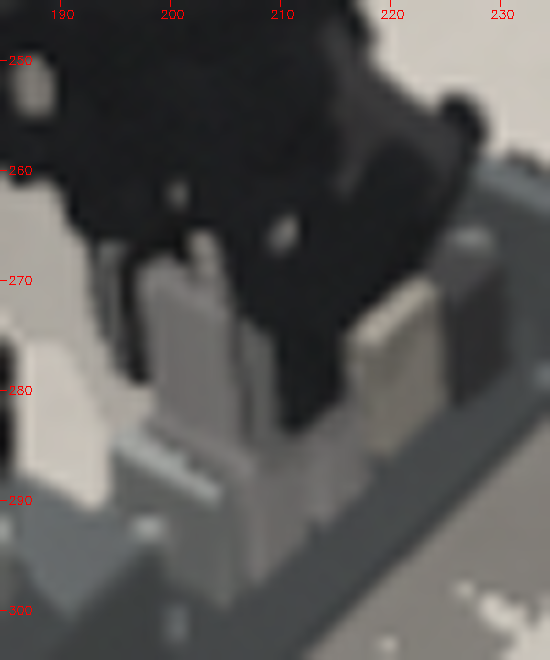

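Spacer 2 is sitting between the pad and the first spacer. I'll bring it down to contact.

Request:
{"name": "move_arm", "arguments": {"steps": [-1,0,0,-0.2,0,0,0,-1,0,0,0,0,0,0,-1,0,0,0,0,0,0]}}

```text
t: 24.3
eef_pos: [0.5381, 0.2633, 0.0523]
tool_rot: [0.0, 0.737, 0.675, 0.0]
contact_force: [-1.7, 0.1, 6.2]
gripper_width: 0.337
```

Request:
{"name": "move_arm", "arguments": {"steps": [0.3,0,0,0,0,0,0,0.3,0,0,0,0,0,0,0.3,0,0,0,0,0,0,0.3,0,0,1,0,0,0,0.3,0,0,3,0,0,0,0.3,0,0,4,0,0,0,0.3,0,0,4,0,0,0,0.3,0,0,0,0,0,0]}}

```text
t: 25.1
eef_pos: [0.5407, 0.2656, 0.1781]
tool_rot: [0.001, 0.737, 0.675, 0.005]
contact_force: [0.8, 1.4, -0.1]
gripper_width: 0.647
```

Request:
{"name": "move_arm", "arguments": {"steps": [-1,0.3,2.5,0,0,0,0,-1,0.4,3,0,0,0,0,-1,0,1.6,0,0,0,0,-1,0,0,0,0,0,0,-1,0,0,0,0,0,0]}}

```text
t: 25.6
eef_pos: [0.5444, 0.3334, 0.171]
tool_rot: [0.0, 0.737, 0.676, -0.001]
contact_force: [1.2, -0.3, -1.3]
gripper_width: 0.002
```

Run:
```python
from h import *
s=cams.read_camera("scene")
o=status.get_obs();p=o["eef_pos"];print(p,o["contact_force"])
crop(s["pixels"][:,:,::-1],245,315,165,235,8,"pics/e9.png")
```

```text
[0.54477399 0.33259186 0.17104785] [ 0.58893616 -0.37444589 -0.25951235]
```

View pics/e9.png

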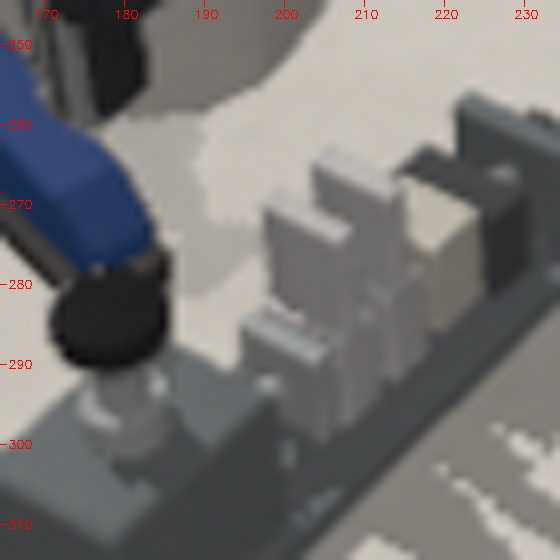

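Both stand upright. Now press the plunger in stages.

Request:
{"name": "move_arm", "arguments": {"steps": [-1,0,0.1,-3,0,0,0,-1,0,0,-2.5,0,0,0,-1,0,0,-0.5,0,0,0,-1,0,0,-0.5,0,0,0,-1,0,0,-0.5,0,0,0,-1,0,0,0,0,0,0,-1,0,0,0,0,0,0]}}

```text
t: 26.35
eef_pos: [0.5456, 0.3349, 0.1025]
tool_rot: [0.0, 0.738, 0.675, 0.001]
contact_force: [-0.3, -2.2, 2.6]
gripper_width: 0.002
```

Request:
{"name": "move_arm", "arguments": {"steps": [-1,0,0,-0.3,0,0,0,-1,0,0,0,0,0,0,-1,0,0,0,0,0,0]}}

```text
t: 26.65
eef_pos: [0.5456, 0.3352, 0.099]
tool_rot: [0.0, 0.738, 0.675, 0.001]
contact_force: [1.3, -1.9, 3.8]
gripper_width: 0.001
```

Request:
{"name": "move_arm", "arguments": {"steps": [-1,0,0,-0.3,0,0,0,-1,0,0,0,0,0,0,-1,0,0,0,0,0,0]}}

```text
t: 26.95
eef_pos: [0.5456, 0.3353, 0.0962]
tool_rot: [0.0, 0.738, 0.675, 0.001]
contact_force: [1.4, -2.2, 5.5]
gripper_width: 0.001
```

Request:
{"name": "move_arm", "arguments": {"steps": [-1,0,0,-0.3,0,0,0,-1,0,0,0,0,0,0,-1,0,0,0,0,0,0]}}

```text
t: 27.25
eef_pos: [0.5457, 0.3353, 0.0958]
tool_rot: [0.001, 0.738, 0.675, 0.001]
contact_force: [-4.5, -7.8, 25.8]
gripper_width: -0.003
```

Request:
{"name": "move_arm", "arguments": {"steps": [-1,0,0,0,0,0,0,-1,0,0,0,0,0,0,-1,0,0,0,0,0,0,-1,0,0,0,0,0,0,-1,0,0,0,0,0,0]}}

```text
t: 27.75
eef_pos: [0.5457, 0.3353, 0.0958]
tool_rot: [0.001, 0.738, 0.675, 0.001]
contact_force: [-4.7, -7.9, 23.8]
gripper_width: 0.001
```

Run:
```python
from h import *
s=cams.read_camera("scene")
o=status.get_obs();p=o["eef_pos"];print(p,o["contact_force"],o["t"])
crop(s["pixels"][:,:,::-1],240,310,165,235,8,"pics/e10.png")
crop(s["pixels"][:,:,::-1],150,270,250,345,5,"pics/b10.png")
```

```text
[0.54569207 0.33532092 0.09576152] [-4.87372009 -7.39126428 25.62155635] 27.8
```

View pics/e10.png

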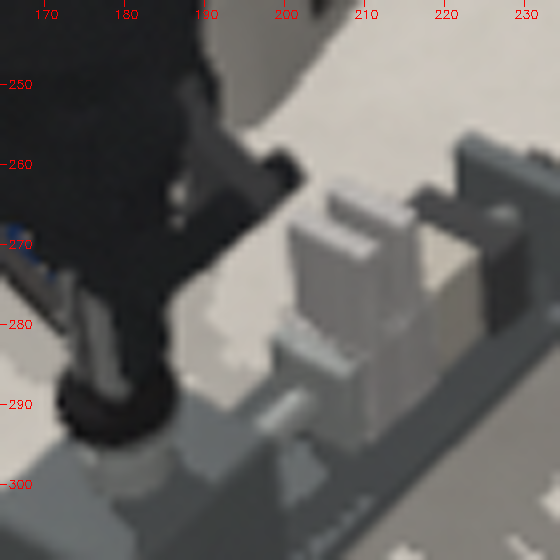

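View pics/b10.png

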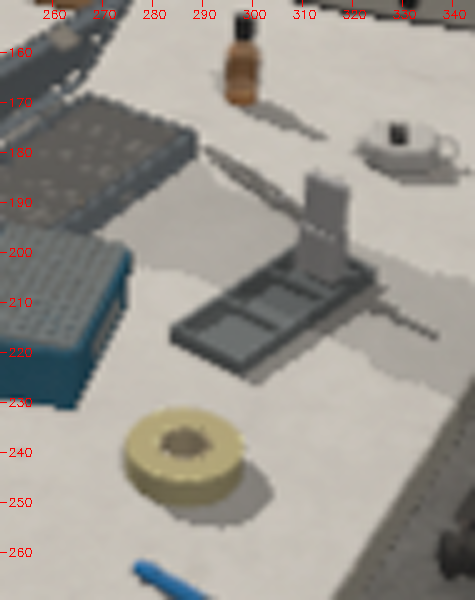

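```bash
python3 -c "
from station import order,status
print(order.hand_in()); print(status.get_obs()['contact_force'])"
```

```text
the job is handed in; nothing more can be done
None
the job is handed in; nothing more can be done
```

I handed the job in at about 27.8 s of the 72 s, with two spacers clamped and the arm still holding the plunger down. `hand_in` gives no verdict, so I don't know the official result.

- **Empty press:** the plunger went to its stop with no spacer in the clamp. The tool (TCP) reached z ≈ 86.2 mm and the force climbed steeply to 24–36 N. It then sprang back up.
- **One spacer:** I stood a spacer close to the pad and let go. The plunger still reached its stop (z ≈ 86.5 mm), so one was not enough.
- **Two spacers:** I stood a second one between the pad and the first. The plunger then stopped hard at z ≈ 95.8 mm, about 9.6 mm short of its stop. That is about 12 mm of travel, as expected from the roughly 44 mm gap I measured.

**Last checks:**
- The force on the plunger held steady at about 24–26 N for half a second. The spring should take roughly 5.5 N of that; I could not measure the force on the stack itself.
- The last picture shows both spacers upright and square between pad and block, with the fingers only on the plunger head.
- The third spacer still stands in the tray, and the tape roll, counter and bottle look unmoved.

**Disagreement with the data given:** the closed fingertips touched the plunger head only about 3 mm ahead of the reported TCP, not 25 mm. Fully open they sat about 10 mm behind it. I set the grasp heights from what I saw. While closing on each spacer the gripper felt a brief 5–7 N upward force, probably the fingertips touching the foot.

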